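# Load the knife insert and hold up the draught shield

### The job

Take the knife insert out of its storage rack, slide its flat steel tang edgewise into the slot of the steel holder behind the draught shield until it is fully home, and let go of it. Then grip the shield's bar, swing the shield up until it is in line with the index arm beside it, and finish while still holding it there with the gripper, because it falls if released. Leave the index arm and the other things on the bench where they are.

Things in the scene. Friction and masses are not known exactly. Their poses are not given: they have to be found in the camera images.
- knife_head (a point): centre of the head of the knife insert, loose, upright (z up), 0.15 kg: a flat steel tang 6 (x) x 42 (y) x 40 mm tall, on it an aluminium head 16 (x) x 44 (y) x 50 mm tall with a glass edge 9 mm higher on top. This point is 25 mm above the head's underside (shoulder), 65 mm above the tang's foot. Grip the head across its x faces; either way round is the same
- knife_shoulder (a point): point on the knife insert in the plane of the head's underside, in the middle, 25 mm under knife_head, same axes. Fully home, the underside rests on the block's top
- rack_slot (a point): centre of the slot's mouth in the top of the storage rack, a fixed grey plastic block 70 (x) x 100 (y) x 55 (z) mm on the bench, left or right of the shield. The slot runs along its y; at the start the knife insert stands in it, aligned with it, the head's underside resting on the rack's top
- holder_slot (a point): centre of the slot's mouth in the top of the holder, a fixed steel block 40 (x) x 75 (y) x 55 (z) mm on the stage's black base, beyond the shield's hinge as seen from the robot. The mouth is 80 mm above the bench. The slot runs along y, 9 mm wide (x), 46 mm long (y), 44 mm deep, with 2 mm chamfers
- shield (a joint): angle of the draught shield, rad: 0 lying level (start, on a stop), growing as its free end rises, to 1.5. A white panel 160 mm wide, hinged at its far edge on a level axis 100 mm above the bench, reaching 81 mm from the axis towards the robot; about 0.3 kg, swings freely and falls back when released
- shield_bar (a point): middle of the shield's bar, the round rod to grip: 12 mm thick, 128 mm long along y, 145 mm from the hinge at the shield's free end, on two side arms 112 mm apart; 58 mm free between rod and panel, over 60 mm free below it. Axes turn with the shield, x towards the hinge. A grip from above, closing square to the rod, works throughout: the rod turns in the grip
- shield_hinge (a point): middle of the shield's hinge axis, fixed, 100 mm above the bench; x points horizontally away from the robot side, square to the axis; y along the axis
- index_arm (a joint): angle of the index arm, rad, measured as the shield's angle and about the same axis (the shield is in line when both values are equal). It differs from run to run and stays stiffly where it is
- index_tip (a point): tip of the index arm, a slim steel bar turning about the hinge axis, beside the shield's left (+y) edge, 112 mm along y from the shield's middle, with a 12 mm round pin at its tip pointing at the shield. The pin and the shield's rod are both 145 mm from the axis: in line, they are at one height. x points along the arm to the hinge
- knife: the knife insert as a whole; its origin is at the middle of the tang's foot, 65 mm below knife_head, same axes
- blower: rubber blower bulb, 58 mm across, 140 mm tall with its nozzle, standing near the rack's far side; a bystander, origin at the centre of its underside
- pen: marker pen, 120 x 14 x 14 mm, long along its y, lying beyond the task's things; a bystander, origin at the centre of its underside
- dish: small glass dish, 70 mm across, 14 mm high, lying between the rack and the robot; a bystander, origin at the centre of its underside
- grid_box: closed flat plastic box, 70 x 100 x 34 mm, to the left; a bystander, origin at the centre of its underside
- vial: small capped amber jar, 32 mm across, 60 mm high, to the right; a bystander, origin at the centre of its underside
- driver: screwdriver 160 mm long, lying beyond the task's things; a bystander, origin at the centre of its underside
There are look-alikes about, which are no part of the job. There is more than one size of the knife; the job needs the smaller.

How it is judged:
By the outcome, as a careful person would: the job done as asked, in the order asked, and still so for the second after the job is handed in, while the arm keeps its last pose, push and grip.
It also fails if it takes over 61 s, if anything falls off the work surface, if the arm or the gripper's body presses on something with over 40 N, if the wrist force passes 120 N, or if a joint passes its speed limit or range.

### The arm

A 6-joint arm with a two-finger parallel gripper is mounted at the origin on the work surface. World frame = base frame: x ahead of the robot, y to its left, z up, the work surface at z = 0. Lengths are in m, angles in rad, forces in N, time in s.
With the tool pointing down it reaches from about 0.35 to 0.875 m from the base axis. Payload 4.2 kg.
Tool frame: the origin (TCP) lies midway between the tips of the shut fingers; the grasp point (between the pads) lies 19 mm behind it (grip_point_offset is the distance from the TCP to the grasp point, in m); z points along the fingers, y is the line along which they close (so a half turn about z gives the same grasp; the last joint's range is limited). The gripper opens to 85 mm and grips with 20 to 120 N. Pads are 22 mm wide; open, the fingers measure 114 mm over their backs; the gripper's body (76 mm by 85 mm) begins 54 mm behind the grasp point. The pads swing forward as they close: fully open they stand 13 mm farther back than shut.
Start: joints at [1.487, 0.385, 0.008, 0, -1.194, -0.259], TCP at [0.21, 0.589, 0.231] pointing down, gripper open.
Joint ranges: [-3.14, 3.14], [-1.21, 2.06], [-1.07, 1.41], [-3.16, 2.05], [-2.99, -0.16], [-3.1, 3.1]. Speed limits (rad/s): [2.79, 2.79, 3.14, 3.14, 3.14, 3.14].

### API

Orientations are given as [roll, pitch, yaw] about the fixed x, y, z axes, in that order (R = Rz(yaw) Ry(pitch) Rx(roll)).
In Python, from cell import * gives the robot as it stands. The module is installed in compiled form; this text tells all that it offers.
- The arm moves only by the tool move_arm, never from a script. Its argument "increments" is a list of rows, each an object with "delta_rot": the turn, a rotation vector about the world's x, y, z in degrees, a list of three; "offset": the shift along the world's x, y, z in m, a list of three; "jaw": the closure in counts, from 0 (fully open) to 255 (shut). A call has 1 to 8 rows; each row is the pose to reach, as a shift and turn from the pose commanded when the call began; what a row does not reach only later rows make up. A row lasts 1/12 s, in which the tool goes at most 41.7 mm and 7.16 degrees, less where a joint would pass 70% of its speed; a pose out of reach is approached as far as the arm can. A call with a gripper value outside its range is refused whole. The fingers move at their own pace and stop on an object; the grip force is fixed at half the most. Time passes only in rows, so rows that repeat a pose let the fingers close. It gives the time, the measured TCP pose, the force, the opening and the grip force at its end, in the units of the state.
- state(): the state, without advancing time (a new reading comes with each control period).
- snapshot(name): name is "scene" or "top" or "wrist"; returns the picture (420x560x3 uint8, red, green, blue); there is no depth.
- camera_model(name): a dict with "K" (3x3 intrinsics, pixels), "rvec" (rotation vector, rad) and "tvec" (3), from world to camera coordinates, as OpenCV has them; the wrist camera has in their place "tool_from_camera" (4x4, takes a point from camera to tool coordinates, whose origin is the TCP and whose axes are the flange's). Camera axes: x right, y down, z forward; pixel columns grow to the right and rows downward; lengths in m; the calibration is good to about 2 mm. A picture is of the moment at which its call begins: read the wrist's pose just before it. camera_model takes no time and is no camera call.
- hand_in(): hands the job in; it is judged then, once.
Trained networks look in the newest picture that a camera, given by its name, has taken for a name from the list of things; names that differ only in an ending like _2 or _b are one class to them, and where a whole thing is asked for, a point or a joint stands for the part that bears it (a point fixed in the world has none). Each returns a list of dicts, best first, with "conf" (0 to 1); they miss things now and then, are a little off and sometimes report something else, mostly with a low value. They report only what shows in the picture. A call takes as long as a camera call. They do not tell look-alikes from the thing itself.
- regions_of(camera, target): "mask" (420x560 bool, what is visible of it) and "extent" ([centre column, centre row, width, height] in pixels, round what is visible of it).
- spot_point(camera, target): "at" ([row, column] in pixels: a listed point, or the origin of a listed thing).
The state is a dict: "time": time; "qpos": joint angles; "dq": joint speeds; "joint_efforts": joint torques, N m; "tool_pos": TCP position; "eef_rot": TCP orientation; "wrist_force": force on the tool from outside, world axes, zero at the start; "torque": the same for the moment, N m; "width": finger opening in m; "finger_force": force on a finger pad.
Only numpy, scipy, OpenCV 4.12 (cv2) and the standard library are available. Lean on these libraries where they do the work, as an engineer would, in place of code of your own. Each camera call takes 0.05 s, during which the arm holds its last target. There are 200 camera calls.

## Working session

There is one attempt and no reset: what is moved stays moved. The work goes in short steps, Python scripts to look and compute and a tool call to move; the robot and the scene stay as the last step left them, time stands still between calls to the robot, and variables do not carry over. Pictures are saved under pics/ and viewed, at most 10 in all, crops included, and the job is handed in when it is done.

Besides the shell and the picture viewer there is one more tool, called after "Request:" as name(argument=value, ...), one argument or row to a line, values as JSON. move_arm: Moves the arm, as the interface text tells. Its arguments: {"type":"object","properties":{"increments":{"type":"array"}},"required":["increments"]}

```bash
mkdir -p pics; ls
cat > h.py <<'E'
from cell import *
import numpy as np, cv2
from scipy.spatial.transform import Rotation as R
def cam(name):
    m=camera_model(name); K=np.array(m["K"],float)
    if name=="wrist":
        s=state(); T=np.eye(4); T[:3,:3]=R.from_euler('xyz',s["eef_rot"]).as_matrix(); T[:3,3]=s["tool_pos"]
        W=T@np.array(m["tool_from_camera"]); return K,W[:3,:3].T,-W[:3,:3].T@W[:3,3]
    return K,cv2.Rodrigues(np.array(m["rvec"],float))[0],np.array(m["tvec"],float).ravel()
def ray(c,rc):
    K,Rm,t=c; d=Rm.T@np.linalg.inv(K)@np.array([rc[1],rc[0],1.]); return -Rm.T@t,d/np.linalg.norm(d)
def on_z(c,rc,z):
    o,d=ray(c,rc); return o+d*(z-o[2])/d[2]
def proj(c,p):
    K,Rm,t=c; q=K@(Rm@np.array(p,float)+t); return q[1]/q[2],q[0]/q[2]
def tri(l):
    A=0;b=0
    for c,rc in l:
        o,d=ray(c,rc); P=np.eye(3)-np.outer(d,d); A=A+P; b=b+P@o
    return np.linalg.solve(A,b)
def save(img,n): cv2.imwrite(f"pics/{n}.png",img[:,:,::-1])
E
python3 - <<'E'
from h import *
ims={n:snapshot(n) for n in("scene","top","wrist")}
save(np.vstack([ims["scene"]]),"s1");save(ims["top"],"t1");save(ims["wrist"],"w1")
for n in("scene","top","wrist"):
    c=cam(n); print(n,"pos",(-c[1].T@c[2]).round(3))
    for t,z in(("knife_head",.08),("knife_shoulder",.055),("rack_slot",.055),("holder_slot",.08),("shield_bar",.1),("shield_hinge",.1),("index_tip",.2)):
        for d in spot_point(n,t)[:3]: print(n,t,round(d["conf"],2),np.round(d["at"],1),on_z(c,d["at"],z).round(4))
print(state())
E
```

```text
pics
scene pos [ 1.316 -0.206  0.896]
scene knife_head 0.96 [184.5 367.7] [0.5598 0.2685 0.08  ]
scene knife_head 0.62 [198.4 322.5] [0.5727 0.1317 0.08  ]
scene knife_head 0.27 [310.2 263.4] [ 0.8505 -0.1086  0.08  ]
scene knife_shoulder 0.87 [206.9 321.7] [0.5795 0.1285 0.055 ]
scene knife_shoulder 0.65 [194.4 360.7] [0.5671 0.2479 0.055 ]
scene knife_shoulder 0.62 [245.5 214.5] [ 0.624  -0.1736  0.055 ]
scene rack_slot 0.57 [208.2 325.8] [0.5873 0.1373 0.055 ]
scene rack_slot 0.22 [217.4 205.4] [ 0.523  -0.1782  0.055 ]
scene holder_slot 0.74 [244.3 213. ] [ 0.6398 -0.1773  0.08  ]
scene shield_bar 0.89 [178.2 199.8] [ 0.4173 -0.1681  0.1   ]
scene shield_hinge 0.64 [214.9 205.8] [ 0.5573 -0.1772  0.1   ]
scene index_tip 0.66 [155.2 240.6] [ 0.4766 -0.0598  0.2   ]
scene index_tip 0.42 [207.4 324.4] [0.7097 0.076  0.2   ]
top pos [0.551 0.009 1.112]
top knife_head 0.7 [218.4 187. ] [0.587  0.2549 0.08  ]
top knife_head 0.46 [223.1 234.8] [0.5748 0.1311 0.08  ]
top knife_shoulder 0.79 [220.5 189.6] [0.5823 0.2539 0.055 ]
top rack_slot 0.59 [222.3 236.4] [0.5775 0.1298 0.055 ]
top h
[... 474 characters left out ...]
t pos [0.288 0.561 0.375]
{'time': 1.2, 'qpos': array([ 1.48662792e+00,  3.84722743e-01,  7.92774067e-03, -3.01046654e-06,
       -1.19400661e+00, -2.58650685e-01]), 'dq': array([ 0.00120012, -0.00154267, -0.00070632,  0.00074881,  0.0006545 ,
        0.00090503]), 'joint_efforts': array([ 3.17371296e-04, -3.92098689e+01,  1.88610935e+01,  4.19022068e+00,
       -3.91688245e-04, -4.68158504e-06]), 'tool_pos': array([0.21002939, 0.58864347, 0.23130877]), 'eef_rot': array([ 3.14158683e+00,  1.35475575e-06, -3.42820199e-01]), 'wrist_force': array([-0.38966589, -0.83676386,  0.88602443]), 'torque': array([ 0.02683959, -0.002164  , -0.02307654]), 'finger_force': 0.0, 'width': 0.08568096484959001}
```

View pics/s1.png

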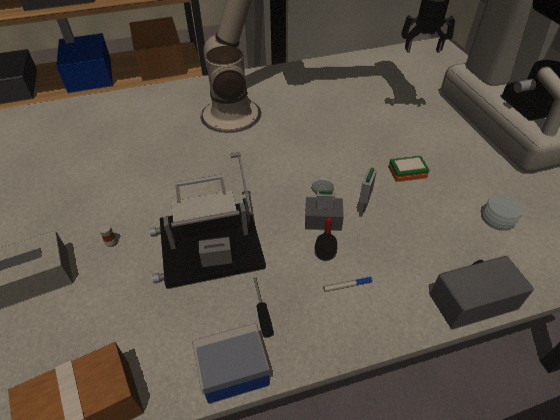

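View pics/t1.png

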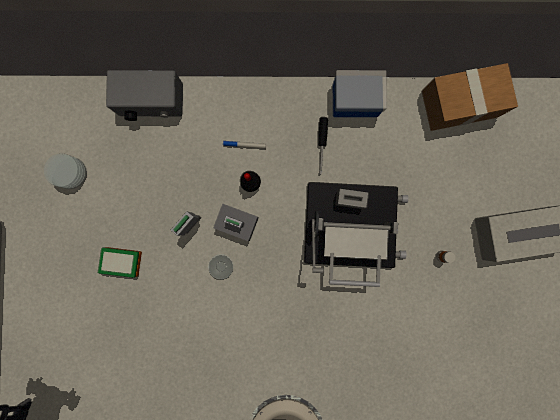

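The scene view shows the rack at about (323,213), with the knife in it at (322,200) and a free-standing look-alike at (367,188). The stage is at (212,235), with the shield level and the index arm tip at (236,155). In the top view the rack is at (236,223), turned by about 19°, and the holder slot is at (352,198).

Run:
```python
from h import *
np.set_printoptions(suppress=True,precision=4)
print(np.array(camera_model("wrist")["tool_from_camera"]),camera_model("wrist")["K"])
snapshot("top"); c=cam("top")
for t,z in(("rack_slot",.055),("knife_head",.13),("holder_slot",.08),("shield_bar",.1),("shield",.1),("index_arm",.1)):
    try: r=regions_of("top",t)
    except Exception as e: print(t,e); continue
    for d in r[:3]:
        p=np.array([on_z(c,(v,u),z)[:2] for v,u in np.argwhere(d["mask"])],np.float32)
        b=cv2.minAreaRect(p); e=cv2.boxPoints(b); a=e[1]-e[0]; bb=e[2]-e[1]
        l=a if np.linalg.norm(a)>np.linalg.norm(bb) else bb
        print(t,round(d["conf"],2),np.round(d["extent"]),np.round(b[0],4),np.round(b[1],3),"long-axis psi(y)",round(np.degrees(np.arctan2(-l[0],l[1]))%180,1))
```

```text
[[-0.0007 -0.9454 -0.3258  0.0831]
 [ 1.     -0.0008  0.     -0.0007]
 [-0.0003 -0.3258  0.9454 -0.1439]
 [ 0.      0.      0.      1.    ]] [[366.5354   0.     276.9975]
 [  0.     366.5354 210.7608]
 [  0.       0.       1.    ]]
rack_slot 0.68 [236. 221.  42.  36.] [0.5781 0.1324] [0.104 0.07 ] long-axis psi(y) 159.5
knife_head 0.88 [186. 221.  27.  23.] [0.5718 0.2484] [0.037 0.072] long-axis psi(y) 49.4
knife_head 0.41 [234. 222.  18.   9.] [0.5776 0.1284] [0.045 0.015] long-axis psi(y) 159.5
knife_head 0.35 [221. 265.  23.  30.] [0.4673 0.1606] [0.059 0.056] long-axis psi(y) 179.9
holder_slot 0.79 [352. 199.  34.  19.] [ 0.6386 -0.1721] [0.082 0.046] long-axis psi(y) 171.9
shield_bar 0.87 [356. 254.  67.  66.] [ 0.4957 -0.1769] [0.169 0.157] long-axis psi(y) 177.0
shield_bar 0.63 [445. 257.  18.  11.] [ 0.4891 -0.4076] [0.046 0.028] long-axis psi(y) 179.9
shield 0.69 [360. 255.  66.  65.] [ 0.4957 -0.1769] [0.169 0.157] long-axis psi(y) 177.1
index_arm 0.5 [316. 245.   9.  52.] [ 0.5176 -0.0785] [0.135 0.026] long-axis psi(y) 91.5
```

Request:
move_arm(
  increments=[
    {"offset":[0.04,-0.03,0.03],"delta_rot":[0,0,-7],"jaw":0},
    {"offset":[0.08,-0.06,0.06],"delta_rot":[0,0,-14],"jaw":0},
    {"offset":[0.11,-0.09,0.06],"delta_rot":[0,0,-21],"jaw":0},
    {"offset":[0.14,-0.12,0.06],"delta_rot":[0,0,-28],"jaw":0},
    {"offset":[0.17,-0.15,0.06],"delta_rot":[0,0,-35],"jaw":0},
    {"offset":[0.2,-0.18,0.06],"delta_rot":[0,0,-42],"jaw":0},
    {"offset":[0.23,-0.2,0.06],"delta_rot":[0,0,-49],"jaw":0},
    {"offset":[0.26,-0.22,0.06],"delta_rot":[0,0,-56],"jaw":0},
  ],
)

```text
time: 2.22
tool_pos: [0.4539, 0.3793, 0.292]
eef_rot: [-3.141, 0.001, -1.326]
wrist_force: [0.3, 1.4, 0.9]
width: 0.0859
finger_force: 0.0
```

Request:
move_arm(
  increments=[
    {"offset":[0.015,-0.035,0],"delta_rot":[0,0,-6],"jaw":0},
    {"offset":[0.03,-0.07,0],"delta_rot":[0,0,-12],"jaw":0},
    {"offset":[0.05,-0.105,0],"delta_rot":[0,0,-18],"jaw":0},
    {"offset":[0.065,-0.14,0],"delta_rot":[0,0,-24],"jaw":0},
    {"offset":[0.08,-0.175,-0.01],"delta_rot":[0,0,-30],"jaw":0},
    {"offset":[0.095,-0.21,-0.03],"delta_rot":[0,0,-34.8],"jaw":0},
    {"offset":[0.108,-0.239,-0.04],"delta_rot":[0,0,-34.8],"jaw":0},
    {"offset":[0.108,-0.239,-0.04],"delta_rot":[0,0,-34.8],"jaw":0},
  ],
)

```text
time: 2.88
tool_pos: [0.5608, 0.137, 0.2482]
eef_rot: [3.138, -0.004, -1.934]
wrist_force: [-0.3, 0.5, -1.0]
width: 0.0853
finger_force: 0.0
```

Run:
```python
from h import *
np.set_printoptions(suppress=True,precision=4)
print(state()["tool_pos"],state()["eef_rot"])
c=cam("wrist"); save(snapshot("wrist"),"w2")
for t,z in(("knife_head",.08),("knife_shoulder",.055),("rack_slot",.055)):
    for d in spot_point("wrist",t)[:3]: print(t,round(d["conf"],2),np.round(d["at"],1),on_z(c,d["at"],z).round(4))
for t,z in(("knife_head",.105),("rack_slot",.055)):
    for d in regions_of("wrist",t)[:2]:
        p=np.array([on_z(c,(v,u),z)[:2] for v,u in np.argwhere(d["mask"])],np.float32)
        b=cv2.minAreaRect(p); e=cv2.boxPoints(b); a=e[1]-e[0]; bb=e[2]-e[1]
        l=a if np.linalg.norm(a)>np.linalg.norm(bb) else bb
        print(t,round(d["conf"],2),np.round(d["extent"]),np.round(b[0],4),np.round(b[1],3),"psi(y)",round(np.degrees(np.arctan2(-l[0],l[1]))%180,1))
```

```text
[0.5608 0.137  0.2482] [ 3.1376 -0.0045 -1.9337]
knife_head 0.93 [191.6 253.9] [0.5803 0.1354 0.08  ]
knife_head 0.89 [311.2 303.7] [0.5803 0.2673 0.08  ]
knife_shoulder 0.68 [184.  258.3] [0.5776 0.136  0.055 ]
knife_shoulder 0.67 [290.8 305.5] [0.5741 0.261  0.055 ]
rack_slot 0.97 [182.4 251.2] [0.5833 0.1321 0.055 ]
knife_head 0.8 [310. 305.  74.  99.] [0.569  0.2486] [0.102 0.068] psi(y) 159.0
rack_slot 0.68 [254. 182.  76. 110.] [0.5795 0.1322] [0.106 0.071] psi(y) 159.3
```

View pics/w2.png

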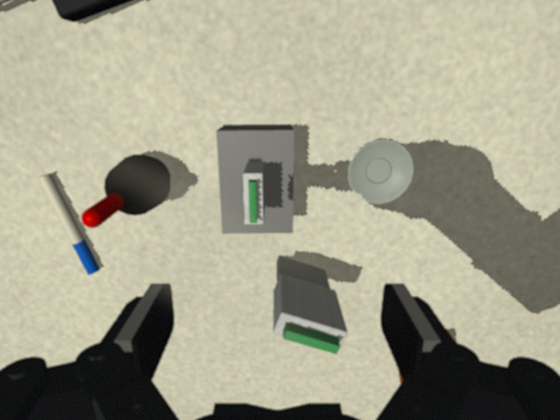

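The wrist view shows the small knife upright in the rack, with its top at about (254,200). The rack's top face spans columns 219–294 and rows 128–233. The larger look-alike stands free at (310,305), the blower is at the left and the dish at the right. The arm hadn't settled yet, so I'll measure again.

```bash
cat >> h.py <<'E'
def rect(c,d,z):
    p=np.array([on_z(c,(v,u),z)[:2] for v,u in np.argwhere(d["mask"])],np.float32)
    b=cv2.minAreaRect(p); e=cv2.boxPoints(b); a=e[1]-e[0]; bb=e[2]-e[1]
    l=a if np.linalg.norm(a)>np.linalg.norm(bb) else bb
    return round(d["conf"],2),np.round(d["extent"]),np.round(b[0],4),np.round(b[1],3),"psi",round((np.degrees(np.arctan2(-l[0],l[1]))+90)%180-90,1)
E
python3 - <<'E'
from h import *
np.set_printoptions(suppress=True,precision=4)
snapshot("wrist");snapshot("wrist")
c=cam("wrist"); im=snapshot("wrist"); print(state()["tool_pos"],state()["eef_rot"])
for t,z in(("knife_head",.08),("knife_shoulder",.055),("rack_slot",.055)):
    for d in spot_point("wrist",t)[:3]: print(t,round(d["conf"],2),np.round(d["at"],1),on_z(c,d["at"],z).round(4))
for t,z in(("knife_head",.105),("rack_slot",.055)):
    for d in regions_of("wrist",t)[:2]: print(t,*rect(c,d,z))
# green glass edge near middle
h=cv2.cvtColor(im,cv2.COLOR_RGB2HSV); g=cv2.inRange(h,(40,80,40),(90,255,255))
n,l,s,ce=cv2.connectedComponentsWithStats(g)
for i in range(1,n):
    if s[i,4]>60: print("green",s[i],rect(c,dict(mask=l==i,conf=1,extent=[0]),.114))
E
```

```text
[0.5607 0.1431 0.2517] [-3.141   0.0008 -1.9258]
knife_head 0.85 [300.9 304. ] [0.5767 0.2657 0.08  ]
knife_head 0.56 [182.4 254.6] [0.5782 0.1355 0.08  ]
knife_shoulder 0.69 [175.7 255. ] [0.5792 0.1351 0.055 ]
knife_shoulder 0.66 [283.3 300.7] [0.5767 0.2601 0.055 ]
knife_shoulder 0.58 [214.4  73. ] [0.762 0.109 0.055]
rack_slot 0.69 [178.6 251.9] [0.5831 0.1367 0.055 ]
rack_slot 0.3 [167.  257.3] [0.5741 0.128  0.055 ]
knife_head 0.93 [306. 297.  76. 100.] [0.5706 0.2486] [0.078 0.087] psi 49.6
knife_head 0.79 [254. 183.  22.  62.] [0.5772 0.1298] [0.053 0.017] psi -21.1
rack_slot 0.61 [251. 173.  78. 102.] [0.5794 0.1319] [0.104 0.07 ] psi -20.5
green [247 172   8  41 289] (1, array([0]), array([0.5792, 0.1344]), array([0.033, 0.006]), 'psi', np.float32(-21.6))
green [281 315  55  29 822] (1, array([0]), array([0.5775, 0.2736]), array([0.016, 0.053]), 'psi', np.float32(49.6))
```

Request:
move_arm(
  increments=[
    {"offset":[0.018,-0.009,-0.02],"delta_rot":[0,0,-0.4],"jaw":110},
    {"offset":[0.018,-0.009,-0.05],"delta_rot":[0,0,-0.4],"jaw":110},
    {"offset":[0.018,-0.009,-0.08],"delta_rot":[0,0,-0.4],"jaw":110},
    {"offset":[0.018,-0.009,-0.1],"delta_rot":[0,0,-0.4],"jaw":110},
    {"offset":[0.018,-0.009,-0.1],"delta_rot":[0,0,-0.4],"jaw":110},
    {"offset":[0.018,-0.009,-0.1],"delta_rot":[0,0,-0.4],"jaw":110},
    {"offset":[0.018,-0.009,-0.1],"delta_rot":[0,0,-0.4],"jaw":110},
    {"offset":[0.018,-0.009,-0.1],"delta_rot":[0,0,-0.4],"jaw":110},
  ],
)

```text
time: 4.25
tool_pos: [0.5802, 0.1336, 0.1534]
eef_rot: [-3.138, 0.003, -1.934]
wrist_force: [0.2, -0.4, 0.8]
width: 0.049
finger_force: 0.0
```

Run:
```python
from h import *
np.set_printoptions(suppress=True,precision=4)
c=cam("wrist"); im=snapshot("wrist"); save(im,"w3"); print(state()["tool_pos"],state()["eef_rot"])
h=cv2.cvtColor(im,cv2.COLOR_RGB2HSV); g=cv2.inRange(h,(40,80,40),(90,255,255))
n,l,s,ce=cv2.connectedComponentsWithStats(g)
for i in range(1,n):
    if s[i,4]>60: print("green",s[i],rect(c,dict(mask=l==i,conf=1,extent=[0]),.114))
for t,z in(("knife_head",.08),("rack_slot",.055)):
    for d in spot_point("wrist",t)[:2]: print(t,round(d["conf"],2),np.round(d["at"],1),on_z(c,d["at"],z).round(4))
```

```text
[0.58   0.1336 0.1533] [-3.1388  0.0027 -1.9342]
green [272 215  12  60 597] (1, array([0]), array([0.5792, 0.1338]), array([0.035, 0.006]), 'psi', np.float32(-21.6))
knife_head 0.8 [378.5 345. ] [0.5762 0.2677 0.08  ]
knife_head 0.68 [224.3 280.3] [0.5778 0.1353 0.08  ]
rack_slot 0.67 [214.8 274.9] [0.5821 0.1364 0.055 ]
```

View pics/w3.png

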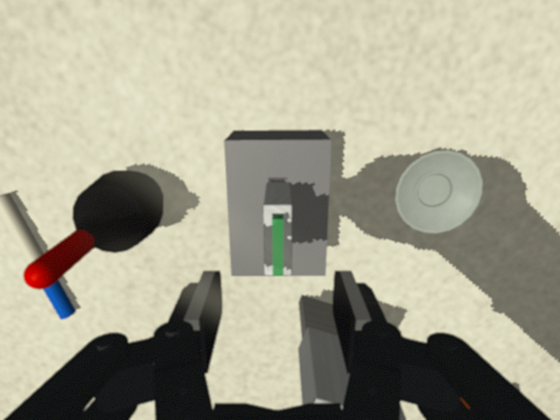

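The knife's green edge is at columns 272–284 and rows 215–275, centred between the fingers (211 and 347). The way down is clear.

Request:
move_arm(
  increments=[
    {"offset":[-0.001,0,-0.03],"delta_rot":[0,0,0],"jaw":110},
    {"offset":[-0.001,0,-0.06],"delta_rot":[0,0,0],"jaw":110},
    {"offset":[-0.001,0,-0.075],"delta_rot":[0,0,0],"jaw":110},
    {"offset":[-0.001,0,-0.085],"delta_rot":[0,0,0],"jaw":110},
    {"offset":[-0.001,0,-0.085],"delta_rot":[0,0,0],"jaw":110},
    {"offset":[-0.001,0,-0.085],"delta_rot":[0,0,0],"jaw":110},
    {"offset":[-0.001,0,-0.085],"delta_rot":[0,0,0],"jaw":140},
    {"offset":[-0.001,0,-0.085],"delta_rot":[0,0,0],"jaw":160},
  ],
)

```text
time: 5.07
tool_pos: [0.579, 0.1336, 0.0679]
eef_rot: [-3.139, 0.002, -1.934]
wrist_force: [0.5, -0.1, 0.3]
width: 0.0314
finger_force: 0.0
```

Request:
move_arm(
  increments=[
    {"offset":[0,0,0],"delta_rot":[0,0,0],"jaw":190},
    {"offset":[0,0,0],"delta_rot":[0,0,0],"jaw":220},
    {"offset":[0,0,0],"delta_rot":[0,0,0],"jaw":255},
    {"offset":[0,0,0],"delta_rot":[0,0,0],"jaw":255},
    {"offset":[0,0,0],"delta_rot":[0,0,0],"jaw":255},
    {"offset":[0,0,0],"delta_rot":[0,0,0],"jaw":255},
    {"offset":[0,0,0],"delta_rot":[0,0,0],"jaw":255},
  ],
)

```text
time: 5.65
tool_pos: [0.5787, 0.1334, 0.0675]
eef_rot: [-3.14, 0.001, -1.934]
wrist_force: [-1.0, 0.1, 5.4]
width: 0.0151
finger_force: 58.7
```

Request:
move_arm(
  increments=[
    {"offset":[0,0,0.02],"delta_rot":[0,0,0],"jaw":255},
    {"offset":[0,0,0.05],"delta_rot":[0,0,0],"jaw":255},
    {"offset":[0,0,0.09],"delta_rot":[0,0,0],"jaw":255},
    {"offset":[0,0,0.13],"delta_rot":[0,0,0],"jaw":255},
    {"offset":[0,0,0.17],"delta_rot":[0,0,0],"jaw":255},
    {"offset":[0.01,-0.03,0.19],"delta_rot":[0,0,4],"jaw":255},
    {"offset":[0.02,-0.065,0.19],"delta_rot":[0,0,8],"jaw":255},
    {"offset":[0.03,-0.1,0.19],"delta_rot":[0,0,12],"jaw":255},
  ],
)

```text
time: 6.32
tool_pos: [0.6082, 0.033, 0.2578]
eef_rot: [-3.139, 0.002, -1.72]
wrist_force: [-0.3, 0.1, -2.7]
width: 0.0153
finger_force: 61.6
```

Run:
```python
from h import *
np.set_printoptions(suppress=True,precision=4)
print(state()["tool_pos"],state()["eef_rot"],state()["finger_force"])
cs={n:cam(n) for n in("top","scene")}
for n in cs: snapshot(n)
for t in("index_tip","shield_bar","shield_hinge","holder_slot"):
    P={n:[(round(d["conf"],2),d["at"]) for d in spot_point(n,t)[:3]] for n in cs}
    for a,pa in P["top"]:
        for b,pb in P["scene"]:
            x=tri([(cs["top"],pa),(cs["scene"],pb)]); e=np.hypot(*(np.array(proj(cs["top"],x))-pa))
            if e<6: print(t,a,b,np.round(pa),np.round(pb),x,"err",round(e,1))
for d in regions_of("scene","index_arm")[:2]: print(d["conf"],d["extent"])
```

```text
[0.6082 0.033  0.2578] [-3.1393  0.0021 -1.7196] 61.56140327453613
index_tip 0.53 0.44 [269. 318.] [153. 240.] [ 0.4692 -0.0664  0.2048] err 3.1
shield_bar 0.56 0.88 [279. 353.] [178. 199.] [ 0.4341 -0.17    0.1149] err 0.1
shield_hinge 0.67 0.62 [228. 358.] [216. 207.] [ 0.5626 -0.1807  0.1014] err 2.3
holder_slot 0.77 0.85 [198. 353.] [247. 215.] [ 0.6417 -0.1757  0.073 ] err 1.2
0.61 [244.8, 183.9, 17.5, 63.3]
```

Request:
move_arm(
  increments=[
    {"offset":[0.01,-0.035,0],"delta_rot":[0,0,2],"jaw":255},
    {"offset":[0.02,-0.07,0],"delta_rot":[0,0,4],"jaw":255},
    {"offset":[0.03,-0.105,0],"delta_rot":[0,0,5.5],"jaw":255},
    {"offset":[0.033,-0.135,0],"delta_rot":[0,0,5.5],"jaw":255},
    {"offset":[0.033,-0.155,0],"delta_rot":[0,0,5.5],"jaw":255},
    {"offset":[0.033,-0.163,0],"delta_rot":[0,0,5.5],"jaw":255},
    {"offset":[0.033,-0.163,0],"delta_rot":[0,0,5.5],"jaw":255},
    {"offset":[0.033,-0.163,0],"delta_rot":[0,0,5.5],"jaw":255},
  ],
)

```text
time: 7.53
tool_pos: [0.6408, -0.1294, 0.2561]
eef_rot: [3.141, 0.0, -1.629]
wrist_force: [0.1, 0.5, -1.9]
width: 0.0154
finger_force: 61.5
```

Run:
```python
from h import *
np.set_printoptions(suppress=True,precision=4)
print(state()["tool_pos"],state()["eef_rot"],state()["finger_force"])
c=cam("wrist"); im=snapshot("wrist"); save(im,"w4")
cv2.imwrite("pics/w4b.png",cv2.resize(im[60:320,160:400,::-1],None,fx=3,fy=3,interpolation=cv2.INTER_CUBIC)[:600,:720])
for t,z in(("holder_slot",.08),("shield_hinge",.1),("knife_head",.27),("knife_shoulder",.245)):
    for d in spot_point("wrist",t)[:3]: print(t,round(d["conf"],2),np.round(d["at"],1),on_z(c,d["at"],z).round(4))
for d in regions_of("wrist","holder_slot")[:2]: print(rect(c,d,.08))
```

```text
[ 0.6408 -0.1294  0.2561] [ 3.1414  0.0004 -1.6292] 61.50900363922119
holder_slot 0.64 [311.4 555.3] [0.3647 0.0229 0.08  ]
holder_slot 0.58 [129.1 273.1] [ 0.6406 -0.1764  0.08  ]
holder_slot 0.39 [193.1 139.4] [ 0.7654 -0.1266  0.08  ]
shield_hinge 0.86 [121.1 360.7] [ 0.5701 -0.1808  0.1   ]
knife_head 0.68 [303.5 277.4] [ 0.64   -0.1275  0.27  ]
(0.95, array([274., 130.,  54.,  90.]), array([ 0.6419, -0.1759]), array([0.075, 0.04 ]), 'psi', np.float32(-8.3))
(0.74, array([470., 290., 180.,  68.]), array([ 0.4442, -0.023 ]), array([0.043, 0.203]), 'psi', np.float32(66.7))
```

View pics/w4.png

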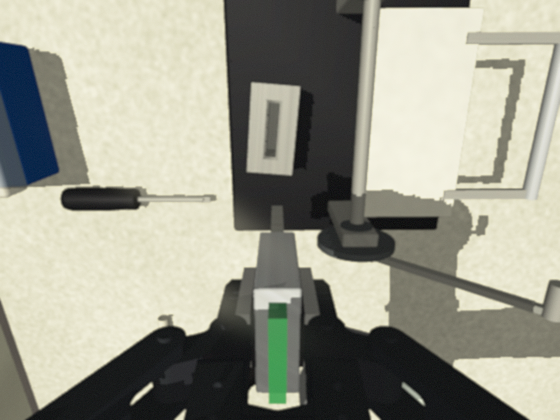

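The holder's top face is centred at about (274,130), with the slot running from (270,100) to (274,158) and turned about -8°. The knife hangs in the grip with its tang tip at about (277,208). To the right are the white shield, with its bar at about (545,115), and the index arm with its pin at about (550,300).

Run:
```python
from h import *
np.set_printoptions(suppress=True,precision=4)
c=cam("wrist"); im=snapshot("wrist"); s=state(); T=s["tool_pos"]; Rt=R.from_euler('xyz',s["eef_rot"]).as_matrix(); print(T,s["eef_rot"])
m=regions_of("wrist","holder_slot")[0]; print(rect(c,m,.08)); mk=m["mask"].astype(np.uint8)
g=cv2.cvtColor(im,cv2.COLOR_RGB2GRAY); sub=cv2.erode(mk,np.ones((7,7)))>0
for th in (100,130,150):
    n,l,st,ce=cv2.connectedComponentsWithStats(((g<th)&sub).astype(np.uint8))
    if n>1:
        i=1+st[1:,4].argmax(); print("slot th",th,st[i],ce[i],on_z(c,ce[i][::-1],.08),rect(c,dict(mask=l==i,conf=1,extent=[0]),.08)[2:])
print(g[129,235:310]); 
h=cv2.cvtColor(im,cv2.COLOR_RGB2HSV); gr=cv2.inRange(h,(40,80,40),(90,255,255))
n,l,st,ce=cv2.connectedComponentsWithStats(gr); i=1+st[1:,4].argmax(); z=T[2]-.0675+.114
r=rect(c,dict(mask=l==i,conf=1,extent=[0]),z); print("glass",st[i],r, "tool",Rt.T@(np.r_[r[2],z]-T))
print("col",g[196:245,277]); print("row215",g[215,262:295])
for rc in((207,277),): 
    p=on_z(c,rc,T[2]-.0525); print(p,"tool",Rt.T@(p-T))
```

```text
[ 0.641  -0.129   0.2564] [-3.1413  0.0001 -1.6278]
(0.83, array([275., 130.,  55.,  92.]), array([ 0.6425, -0.1753]), array([0.076, 0.041]), 'psi', np.float32(-7.8))
slot th 100 [265 103  12  53 358] [270.8687 133.2011] [ 0.6431 -0.1725  0.08  ] (array([ 0.6422, -0.1755]), array([0.044, 0.009]), 'psi', np.float32(-8.1))
slot th 130 [264 101  16  56 640] [271.4797 128.7719] [ 0.6423 -0.1762  0.08  ] (array([ 0.6423, -0.1756]), array([0.047, 0.01 ]), 'psi', np.float32(-8.2))
slot th 150 [264 100  17  58 729] [271.6392 128.6804] [ 0.6422 -0.1763  0.08  ] (array([ 0.6422, -0.1756]), array([0.048, 0.011]), 'psi', np.float32(-8.0))
[ 49  46  46  48  45  48  48  47  46  48  48  45  48  90 148 182 189 188
 191 191 190 191 192 192 192 191 191 192 190 180 154 131 108  96  95  98
  98  97  98  99  98 101 117 147 169 182 191 193 192 192 191 187 186 185
 183 185 186 188 191 190 174 133  73  25  19  24  21  20  23  19  26  23
  24  19  23]
glass [ 268  304   19   99 1799] (1, array([0]), array([ 0.6403, -0.1286]), array([0.039, 0.006]), 'psi', np.float32(-2.8)) tool [-0.0004  0.0007 -0.0465]
col [ 43  40  40  37  39  40  40  37  43  62  79  87  86  87  87  87  90  88
  88  87  87  89  89  87  90  91  88  89  88  89  93  90  89  86  83  89
  99 104 108 106 106 108 109 109 108 109 109 109 111]
row215 [49 46 46 45 45 42 43 42 48 71 84 89 88 90 87 87 87 88 88 85 78 58 39 37
 36 36 39 39 39 36 39 38 38]
[ 0.6392 -0.1465  0.2039] tool [0.0176 0.0007 0.0525]
```

Request:
move_arm(
  increments=[
    {"offset":[0.001,-0.02,0],"delta_rot":[0,0,-2.4],"jaw":255},
    {"offset":[0.0017,-0.04,0],"delta_rot":[0,0,-4.8],"jaw":255},
    {"offset":[0.0017,-0.048,-0.01],"delta_rot":[0,0,-4.8],"jaw":255},
    {"offset":[0.0017,-0.048,-0.04],"delta_rot":[0,0,-4.8],"jaw":255},
    {"offset":[0.0017,-0.048,-0.07],"delta_rot":[0,0,-4.8],"jaw":255},
    {"offset":[0.0017,-0.048,-0.09],"delta_rot":[0,0,-4.8],"jaw":255},
    {"offset":[0.0017,-0.048,-0.104],"delta_rot":[0,0,-4.8],"jaw":255},
    {"offset":[0.0017,-0.048,-0.104],"delta_rot":[0,0,-4.8],"jaw":255},
  ],
)

```text
time: 8.6
tool_pos: [0.6399, -0.1772, 0.1472]
eef_rot: [3.133, 0.0, -1.713]
wrist_force: [-1.0, -0.0, -1.9]
width: 0.0154
finger_force: 61.4
```

Run:
```python
from h import *
np.set_printoptions(suppress=True,precision=4)
for i in range(4): snapshot("wrist")
c=cam("wrist"); im=snapshot("wrist"); s=state(); T=s["tool_pos"]; Rt=R.from_euler('xyz',s["eef_rot"]).as_matrix(); print(T,s["eef_rot"],s["finger_force"])
save(im,"w5"); cv2.imwrite("pics/w5b.png",cv2.resize(im[120:320,200:360,::-1],None,fx=3,fy=3,interpolation=cv2.INTER_CUBIC))
```

```text
[ 0.6436 -0.178   0.154 ] [-3.1383 -0.     -1.7123] 61.411707401275635
```

View pics/w5b.png

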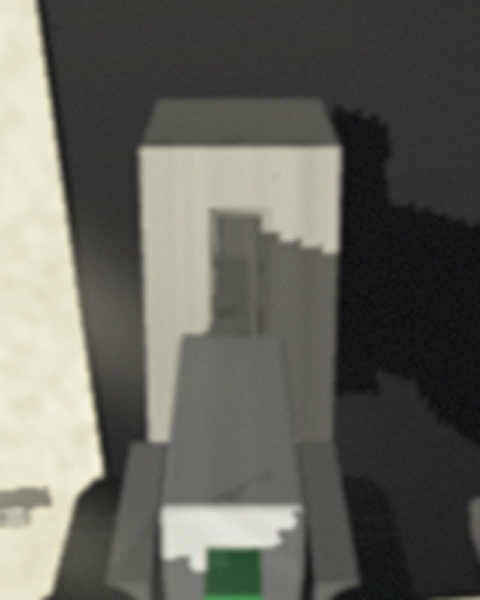

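The crop shows the tang just above the slot. The tang foot is at crop row ~257, columns ~215–250. The slot's outline spans columns ~208–270 and starts at row ~208. Next I'll compare these with the projections.

Run:
```python
from h import *
np.set_printoptions(suppress=True,precision=4,linewidth=160)
c=cam("wrist"); im=snapshot("wrist"); s=state(); T=s["tool_pos"]; Rt=R.from_euler('xyz',s["eef_rot"]).as_matrix(); print(T,s["eef_rot"])
g=cv2.cvtColor(im,cv2.COLOR_RGB2GRAY)
for r in (192,196,200,204,208,212,216,222,226): print(r,g[r,264:296])
print("cols 274",g[184:216,274]); print("cols 279",g[184:216,279])
for r in(170,190): print("block",r,g[r,240:256],g[r,308:320])
for nm,x,y,z in(("foot",.021,.003,.0525),("foot",.021,-.003,.0525),("foot c",.0,0,.0525)): print(nm,np.array(proj(c,T+Rt@np.array([x,y,z]))))
```

```text
[ 0.6435 -0.1779  0.154 ] [-3.1384  0.0001 -1.7125]
192 [189 191 193 193 186 164 140 127 115 102 100 102 104 105 106 108 107 108 111 111 111 107 116 144 168 175 181 186 192 192 193 191]
196 [189 192 193 192 185 164 141 127 114  96  92  97 100  99 101 100  99 101 100 101  97  96 105 137 159 166 171 175 182 186 190 192]
200 [189 191 191 191 186 169 143 127 114  96  90  96  99  96  98  99 100  99 102 101  98  94  90  87  89  90  92  97 106 126 142 145]
204 [188 191 191 192 186 165 133 112 104  96  91  96  95  98  97  99  97 100  98 102  99  94  90  90  90  89  93  96  99 100  99 102]
208 [188 191 191 191 185 165 131 101  86  85  85  85  84  83  84  85  85  85  90  99  97  94  89  90  89  89  95  98  99 100 101 100]
212 [186 190 189 189 182 167 140 114  95  85  86  84  87  86  87  86  86  87  91  95  99  94  90  89  89  91  93  98  99 100 100  99]
216 [187 188 189 188 184 166 140 113  92  84  86  86  83  85  85  84  86  85  90  95  98  93  89  88  89  88  93  97  99  99 101 100]
222 [185 186 186 188 183 167 132 100  86  85  86  83  82  80  80  82  86  84  89  95  96  93  85  85  88  90  94  97 100  98  98  99]
226 [184 184 185 184 179 164 131 102  86  84  85  86  85  87  87  86  86  88  88  94  97  90  81  82  86  90  96  97  99 100  98  98]
cols 274 [187 188 188 188 179 154 132 112 100  92  93  91  92  92  92  93  90  92  92  93  91  90  87  86  85  84  86  87  86  86  86  85]
cols 279 [188 188 187 189 182 162 144 125 108 100  97  97 100  99  97  99  99 100  99  98  99  93  89  86  85  86  85  85  86  85  85  87]
block 170 [ 51  52  51  50  51  67 110 155 181 186 183 185 186 188 186 184] [184 187 187 185 167 120  65  23  17  19  25  24]
block 190 [ 50  53  52  50  47  49  90 146 181 189 187 186 189 188 189 187] [188 189 191 183 148  90  36  18  15  23  25  23]
foot [201.6681 281.1584]
foot [201.6723 270.4833]
foot c [236.1534 275.8784]
```

Request:
move_arm(
  increments=[
    {"offset":[-0.0014,0,0],"delta_rot":[0,0,0],"jaw":255},
    {"offset":[-0.0014,0,-0.005],"delta_rot":[0,0,0],"jaw":255},
    {"offset":[-0.0014,0,-0.01],"delta_rot":[0,0,0],"jaw":255},
    {"offset":[-0.0014,0,-0.015],"delta_rot":[0,0,0],"jaw":255},
    {"offset":[-0.0014,0,-0.02],"delta_rot":[0,0,0],"jaw":255},
    {"offset":[-0.0014,0,-0.024],"delta_rot":[0,0,0],"jaw":255},
    {"offset":[-0.0014,0,-0.028],"delta_rot":[0,0,0],"jaw":255},
    {"offset":[-0.0014,0,-0.028],"delta_rot":[0,0,0],"jaw":255},
  ],
)

```text
time: 9.57
tool_pos: [0.6407, -0.1779, 0.1228]
eef_rot: [3.14, 0.0, -1.713]
wrist_force: [0.4, -0.6, -1.8]
width: 0.0154
finger_force: 61.5
```

Request:
move_arm(
  increments=[
    {"offset":[0,0,-0.006],"delta_rot":[0,0,0],"jaw":255},
    {"offset":[0,0,-0.012],"delta_rot":[0,0,0],"jaw":255},
    {"offset":[0,0,-0.018],"delta_rot":[0,0,0],"jaw":255},
    {"offset":[0,0,-0.024],"delta_rot":[0,0,0],"jaw":255},
    {"offset":[0,0,-0.027],"delta_rot":[0,0,0],"jaw":255},
    {"offset":[0,0,-0.028],"delta_rot":[0,0,0],"jaw":255},
    {"offset":[0,0,-0.028],"delta_rot":[0,0,0],"jaw":255},
  ],
)

```text
time: 10.15
tool_pos: [0.641, -0.178, 0.0958]
eef_rot: [3.141, -0.0, -1.713]
wrist_force: [-0.2, -0.2, -1.4]
width: 0.0153
finger_force: 61.6
```

Request:
move_arm(
  increments=[
    {"offset":[0,0,-0.001],"delta_rot":[0,0,0],"jaw":255},
    {"offset":[0,0,-0.002],"delta_rot":[0,0,0],"jaw":255},
    {"offset":[0,0,-0.003],"delta_rot":[0,0,0],"jaw":255},
    {"offset":[0,0,-0.003],"delta_rot":[0,0,0],"jaw":255},
  ],
)

```text
time: 10.48
tool_pos: [0.6411, -0.1779, 0.0932]
eef_rot: [3.141, 0.0, -1.713]
wrist_force: [-0.5, -0.2, -2.5]
width: 0.0153
finger_force: 61.6
```

Request:
move_arm(
  increments=[
    {"offset":[0,0,-0.001],"delta_rot":[0,0,0],"jaw":255},
    {"offset":[0,0,-0.0015],"delta_rot":[0,0,0],"jaw":255},
    {"offset":[0,0,-0.0015],"delta_rot":[0,0,0],"jaw":255},
  ],
)

```text
time: 10.73
tool_pos: [0.6414, -0.178, 0.0925]
eef_rot: [-3.141, -0.0, -1.713]
wrist_force: [-1.8, 0.7, 2.3]
width: 0.0153
finger_force: 62.2
```

Request:
move_arm(
  increments=[
    {"offset":[0,0,-0.0005],"delta_rot":[0,0,0],"jaw":255},
    {"offset":[0,0,-0.001],"delta_rot":[0,0,0],"jaw":255},
    {"offset":[0,0,-0.001],"delta_rot":[0,0,0],"jaw":255},
  ],
)

```text
time: 10.98
tool_pos: [0.6414, -0.178, 0.0925]
eef_rot: [-3.141, -0.0, -1.712]
wrist_force: [-2.7, 1.8, 6.4]
width: 0.0155
finger_force: 63.0
```

Request:
move_arm(
  increments=[
    {"offset":[0,0,0],"delta_rot":[0,0,0],"jaw":200},
    {"offset":[0,0,0],"delta_rot":[0,0,0],"jaw":150},
    {"offset":[0,0,0],"delta_rot":[0,0,0],"jaw":130},
    {"offset":[0,0,0],"delta_rot":[0,0,0],"jaw":130},
    {"offset":[0,0,0],"delta_rot":[0,0,0],"jaw":130},
    {"offset":[0,0,0.01],"delta_rot":[0,0,0],"jaw":130},
    {"offset":[0,0,0.03],"delta_rot":[0,0,0],"jaw":130},
    {"offset":[0,0,0.06],"delta_rot":[0,0,0],"jaw":130},
  ],
)

```text
time: 11.65
tool_pos: [0.6395, -0.1777, 0.1488]
eef_rot: [3.135, -0.0, -1.713]
wrist_force: [0.1, 1.0, -0.6]
width: 0.042
finger_force: 0.0
```

Request:
move_arm(
  increments=[
    {"offset":[0,0,0.04],"delta_rot":[0,0,0],"jaw":130},
    {"offset":[0,0,0.08],"delta_rot":[0,0,0],"jaw":130},
    {"offset":[0,0,0.11],"delta_rot":[0,0,1],"jaw":130},
    {"offset":[-0.03,0,0.13],"delta_rot":[0,0,3],"jaw":130},
    {"offset":[-0.06,0,0.13],"delta_rot":[0,0,5],"jaw":130},
    {"offset":[-0.08,0,0.13],"delta_rot":[0,0,5],"jaw":130},
    {"offset":[-0.08,0,0.13],"delta_rot":[0,0,5],"jaw":130},
  ],
)

```text
time: 12.23
tool_pos: [0.558, -0.178, 0.2833]
eef_rot: [-3.14, 0.0, -1.626]
wrist_force: [-0.4, 0.4, 0.2]
width: 0.0422
finger_force: 0.0
```

```bash
cat > m.py <<'E'
from h import *
np.set_printoptions(suppress=True,precision=4,linewidth=150)
for i in range(3): snapshot("wrist")
cs={"wrist":cam("wrist"),"top":cam("top"),"scene":cam("scene")}; ims={n:snapshot(n) for n in cs}
s=state(); print(s["tool_pos"],s["eef_rot"],s["time"])
save(ims["wrist"],"w6");save(ims["scene"],"s6");save(ims["top"],"t6")
for t,z in(("index_tip",.2),("shield_bar",.1),("shield_hinge",.1),("knife_head",.105)):
    for n in cs:
        for d in spot_point(n,t)[:2]: print(t,n,round(d["conf"],2),np.round(d["at"],1),on_z(cs[n],d["at"],z))
E
python3 m.py
```

```text
[ 0.5619 -0.1779  0.2803] [ 3.141  -0.0001 -1.6255] 12.5333
index_tip scene 0.67 [156.  237.1] [ 0.4769 -0.0689  0.2   ]
shield_bar wrist 0.79 [183.1 424.5] [ 0.4266 -0.1684  0.1   ]
shield_bar wrist 0.5 [226.4  91.1] [ 0.7407 -0.1431  0.1   ]
shield_bar top 0.96 [282.5 354.7] [ 0.4238 -0.1757  0.1   ]
shield_bar top 0.3 [182.  250.9] [0.6796 0.0883 0.1   ]
shield_bar scene 0.93 [180.3 201.1] [ 0.4267 -0.1662  0.1   ]
shield_hinge wrist 0.79 [179.5 272.1] [ 0.5656 -0.1795  0.1   ]
shield_hinge top 0.29 [198.5 352.5] [ 0.6375 -0.1722  0.1   ]
shield_hinge scene 0.94 [217.3 205.1] [ 0.5649 -0.1803  0.1   ]
shield_hinge scene 0.45 [208.7 325.5] [0.6277 0.1176 0.1   ]
knife_head wrist 0.6 [187.7 187.4] [ 0.6424 -0.1773  0.105 ]
knife_head top 0.76 [223.7 184.7] [0.5727 0.2545 0.105 ]
knife_head scene 0.9 [186.4 366.5] [0.5887 0.2479 0.105 ]
knife_head scene 0.71 [236.7 211.1] [ 0.6362 -0.1781  0.105 ]
```

View pics/w6.png

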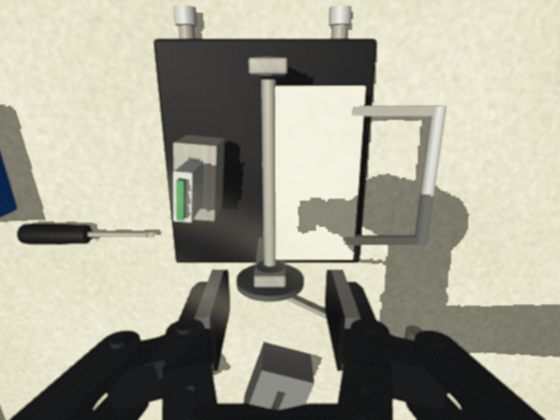

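The knife sits in the holder at (182,195). The shield is level, with its bar running from (440,108) to (422,243). The index arm starts at the hub (270,280) and disappears behind the right finger, so I'll move to view its tip from two sides.

Request:
move_arm(
  increments=[
    {"offset":[0,0.03,0.02],"delta_rot":[0,0,0],"jaw":130},
    {"offset":[0,0.065,0.02],"delta_rot":[0,0,0],"jaw":130},
    {"offset":[-0.01,0.1,0.02],"delta_rot":[0,0,0],"jaw":130},
    {"offset":[-0.02,0.13,0.02],"delta_rot":[0,0,0],"jaw":130},
    {"offset":[-0.03,0.15,0.02],"delta_rot":[0,0,0],"jaw":130},
    {"offset":[-0.03,0.15,0.02],"delta_rot":[0,0,0],"jaw":130},
    {"offset":[-0.03,0.15,0.02],"delta_rot":[0,0,0],"jaw":130},
  ],
)

```text
time: 13.72
tool_pos: [0.531, -0.027, 0.3013]
eef_rot: [-3.141, 0.0, -1.623]
wrist_force: [-0.5, -0.2, 0.0]
width: 0.0422
finger_force: 0.0
```

```bash
cat > v.py <<'E'
import sys,pickle,os
from h import *
np.set_printoptions(suppress=True,precision=4,linewidth=150)
n=sys.argv[1]
for i in range(3): snapshot("wrist")
c=cam("wrist"); im=snapshot("wrist"); s=state(); print(s["tool_pos"],s["eef_rot"],s["time"])
save(im,n); pickle.dump(c,open(n+".pkl","wb"))
for t,z in(("index_tip",.205),("shield_bar",.1),("shield_hinge",.1)):
    for d in spot_point("wrist",t)[:2]: print(t,round(d["conf"],2),np.round(d["at"],1),on_z(c,d["at"],z))
E
python3 v.py v1
```

```text
[ 0.5315 -0.0287  0.3006] [ 3.1415 -0.0001 -1.6269] 13.9167
index_tip 0.59 [157.3 372.6] [ 0.4658 -0.0627  0.205 ]
index_tip 0.54 [298.7 337.6] [0.489  0.0434 0.205 ]
shield_bar 0.52 [ 13.9 144.4] [ 0.634  -0.1737  0.1   ]
```

Request:
move_arm(
  increments=[
    {"offset":[-0.03,0,0],"delta_rot":[0,0,0],"jaw":130},
    {"offset":[-0.06,0,0],"delta_rot":[0,0,0],"jaw":130},
    {"offset":[-0.09,0,0],"delta_rot":[0,0,0],"jaw":130},
    {"offset":[-0.12,0,0],"delta_rot":[0,0,0],"jaw":130},
    {"offset":[-0.13,0,0],"delta_rot":[0,0,0],"jaw":130},
    {"offset":[-0.13,0,0],"delta_rot":[0,0,0],"jaw":130},
    {"offset":[-0.13,0,0],"delta_rot":[0,0,0],"jaw":130},
  ],
)

```text
time: 14.65
tool_pos: [0.4016, -0.0281, 0.3013]
eef_rot: [-3.14, 0.0, -1.626]
wrist_force: [1.2, 0.8, 0.6]
width: 0.0417
finger_force: 0.0
```

```bash
python3 v.py v2; python3 -c "
import cv2,numpy as np
a=cv2.imread('pics/v1.png');b=cv2.imread('pics/v2.png')
cv2.imwrite('pics/v12.png',np.hstack([a[20:420,:400],b[20:420,160:]]))"
```

```text
[ 0.4021 -0.0279  0.3004] [ 3.1409 -0.0004 -1.6261] 14.85
index_tip 0.76 [165.2 180.9] [ 0.4632 -0.064   0.205 ]
shield_bar 0.66 [  9.4 238.6] [ 0.4256 -0.172   0.1   ]
shield_hinge 0.82 [ 6.  68.5] [ 0.5669 -0.1824  0.1   ]
shield_hinge 0.68 [305.6 243.7] [0.4459 0.1148 0.1   ]
```

View pics/v12.png

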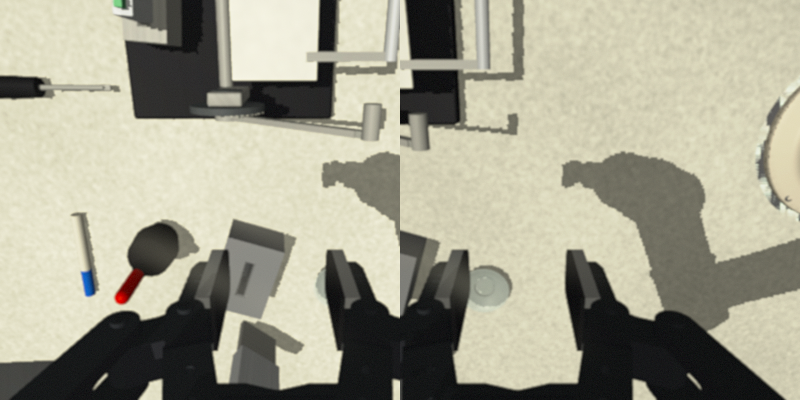

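In v1 the pin is at about (371,123–158), and in v2 at about (180,133–170). I'll take pixel edges and triangulate.

Run:
```python
from h import *
import pickle
np.set_printoptions(suppress=True,precision=4,linewidth=200)
c1=pickle.load(open("v1.pkl","rb"));c2=pickle.load(open("v2.pkl","rb"))
print(tri([(c1,(157.3,372.6)),(c2,(165.2,180.9))]))
a=cv2.imread("pics/v1.png",0);b=cv2.imread("pics/v2.png",0)
for r in(128,135,142,148): print("v1",r,a[r,354:392])
for r in(138,145,152,158): print("v2",r,b[r,162:200])
for cc in(368,372): print("v1c",cc,a[116:166,cc])
for cc in(178,182): print("v2c",cc,b[126:176,cc])
```

```text
[ 0.4646 -0.0624  0.2003]
v1 128 [224 226 226 229 232 235 236 232 216 167 136 134 151 162 169 176 183 189 190 187 179 176 170 162 154 140 126 129 148 166 171 183 203 219 222 220 220 220]
v1 135 [225 225 226 224 222 221 221 216 184 143 132 146 157 165 172 180 187 189 189 184 177 172 165 158 146 132 119 113 119 119 118 138 182 214 219 217 219 220]
v1 142 [129 129 136 151 168 172 168 153 134 127 137 150 164 170 176 182 188 188 185 179 175 168 161 150 137 125 114 116 118 139 183 219 225 224 222 219 219 218]
v1 148 [187 196 202 200 203 208 204 177 140 133 145 158 166 173 178 186 186 187 182 177 171 165 156 147 131 122 134 147 150 164 200 222 225 225 224 224 223 223]
v2 138 [ 21  16  15   9  15  30  70 115 148 160 165 168 169 168 167 161 152 145 137 128 122 109  96  83  67  54  46  39  41  43  41  41  42  40  41  42  41  42]
v2 145 [176 177 175 177 177 171 152 136 140 151 160 166 168 167 167 164 157 150 142 134 125 116 103  90  75  72  88 112 125 126 113  99  92  93  93  92  92  92]
v2 152 [208 208 212 214 212 212 210 201 178 157 156 161 166 166 168 166 160 154 148 140 133 122 111  97  82 
[... 357 characters left out ...]
8 181 181 180 180 181 181 182 182 182 183 191 207 218 221 219
 219]
v1c 372 [222 224 223 223 225 224 201 152 141 171 188 191 190 190 187 187 188 187 187 189 187 186 186 185 186 184 185 184 183 183 183 182 182 180 182 180 179 179 178 178 178 178 178 176 184 201 218 223 222
 222]
v2c 178 [ 41  39  43  41  41  46  56  73 102 135 151 154 152 153 154 153 155 156 157 157 156 156 159 159 160 160 160 161 161 163 162 163 163 163 163 163 165 166 165 165 165 167 165 165 174 192 204 204 207
 205]
v2c 182 [ 41  43  41  40  39  45  56  74  95 112 118 120 122 121 122 123 123 123 126 125 125 127 128 128 130 130 133 132 133 133 135 135 136 137 137 138 138 138 141 143 143 142 143 145 161 188 202 206 207
 208]
```

Request:
move_arm(
  increments=[
    {"offset":[0,-0.035,0],"delta_rot":[0,0,0],"jaw":130},
    {"offset":[0,-0.07,0],"delta_rot":[0,0,0],"jaw":130},
    {"offset":[0,-0.1,0],"delta_rot":[0,0,0],"jaw":130},
    {"offset":[0,-0.13,0],"delta_rot":[0,0,0],"jaw":130},
    {"offset":[0,-0.13,0],"delta_rot":[0,0,0],"jaw":130},
    {"offset":[0,-0.13,0],"delta_rot":[0,0,0],"jaw":130},
  ],
)

```text
time: 15.5
tool_pos: [0.4012, -0.1592, 0.3002]
eef_rot: [3.14, 0.0, -1.629]
wrist_force: [-0.7, 0.2, -0.6]
width: 0.0419
finger_force: 0.0
```

```bash
python3 v.py v3
```

```text
[ 0.4014 -0.1572  0.3007] [ 3.1416  0.0001 -1.6243] 15.7
shield_bar 0.68 [163.1 247.2] [ 0.4282 -0.1714  0.1   ]
shield_bar 0.53 [164.   99.8] [ 0.5684 -0.1782  0.1   ]
shield_hinge 0.9 [160.9  96.6] [ 0.5708 -0.1813  0.1   ]
```

Request:
move_arm(
  increments=[
    {"offset":[0.03,0,0],"delta_rot":[0,0,0],"jaw":130},
    {"offset":[0.06,0,0],"delta_rot":[0,0,0],"jaw":130},
    {"offset":[0.09,0,0],"delta_rot":[0,0,0],"jaw":130},
    {"offset":[0.11,0,0],"delta_rot":[0,0,0],"jaw":130},
    {"offset":[0.11,0,0],"delta_rot":[0,0,0],"jaw":130},
    {"offset":[0.11,0,0],"delta_rot":[0,0,0],"jaw":130},
  ],
)

```text
time: 16.35
tool_pos: [0.5117, -0.1572, 0.2998]
eef_rot: [3.14, 0.0, -1.624]
wrist_force: [0.2, -0.5, -0.5]
width: 0.0419
finger_force: 0.0
```

```bash
python3 v.py v4
python3 - <<'E'
from h import *
import pickle
np.set_printoptions(suppress=True,precision=4,linewidth=200)
C={i:pickle.load(open(f"v{i}.pkl","rb")) for i in(1,2,3,4)}
print("tip",tri([(C[1],(142.1,371.1)),(C[2],(152.2,178.9))]))
for i in (3,4):
    r0,c0=proj(C[i],(0.4228,-.172,.1)); r0=int(r0);c0=int(c0); g=cv2.imread(f"pics/v{i}.png",0)
    for r in(r0-30,r0,r0+30): print(i,r,c0-26,g[r,max(0,c0-26):c0+26])
    a,b=[proj(C[i],p) for p in((.5655,-.18,.1),(.5655,-.11,.1))]; print("hinge",a,b)
    for r,cc in(a,b): r=int(r);cc=int(cc); print(r,cc-20,g[r,max(0,cc-20):cc+20])
a=cv2.imread('pics/v3.png');b=cv2.imread('pics/v4.png')
cv2.imwrite('pics/v34.png',np.hstack([a[0:400,100:500],b[0:400,100:500]]))
E
```

```text
[ 0.5104 -0.1578  0.3012] [-3.141   0.0001 -1.6253] 16.55
shield_bar 0.67 [158.7 363.9] [ 0.4265 -0.1696  0.1   ]
tip [ 0.4653 -0.0716  0.198 ]
3 132 226 [116 119 120 133 173 206 219 218 218 217 216 211 208 208 210 213 216 216 204 186 180 191 200 206 208 203 192 181 167 148 130 135 179 215 220 221 220 220 220 220 219 218 217 215 213 214 215 217 219
 219 220 207]
3 162 226 [ 59  91 110 113 110 109 130 174 205 214 213 214 215 215 215 213 215 217 216 199 179 180 191 199 206 205 200 188 176 159 139 127 156 196 218 221 222 223 219 216 215 214 215 216 218 218 218 218 218
 219 219 214]
3 192 226 [ 30  56  88 112 114 111 115 133 173 202 210 213 213 211 210 207 208 210 213 209 195 181 183 193 201 202 201 194 183 171 152 133 134 171 204 213 214 214 215 215 216 214 214 214 214 213 214 213 212
 213 213 205]
hinge (np.float64(161.98089588544), np.float64(102.4057264033221)) (np.float64(230.23761868618772), np.float64(116.90623865170538))
161 82 [ 61  56  50  39  32  30  34  28  44  86 133 160 172 171 170 162 153 142 131 117 112 144 194 222 225 224 224 224 225 225 225 226 226 226 226 227 227 228 2
[... 612 characters left out ...]
5 224]
4 186 341 [119 119 120 121 121 120 119 119 119 120 122 122 123 123 122 120 117 121 137 164 187 201 212 214 198 174 160 151 132 110 105 110 113 119 119 120 120 122 122 125 122 122 122 122 121 122 120 119 118
 120 117 120]
hinge (np.float64(155.86430353544392), np.float64(216.9060590850827)) (np.float64(224.769507175566), np.float64(224.42560382669942))
155 196 [ 20  22  33  41  46  47  44  46  45  44  70 118 155 173 182 185 187 181 174 161 146 129 132 180 226 238 239 237 238 238 238 239 239 240 240 240 240 240 240 240]
224 204 [ 69  73  73  72  74  74  79 105 139 167 177 183 181 180 171 163 149 139 153 200 228 232 231 231 232 230 231 231 231 232 231 232 232 232 232 232 232 233 233 233]
```

View pics/v34.png

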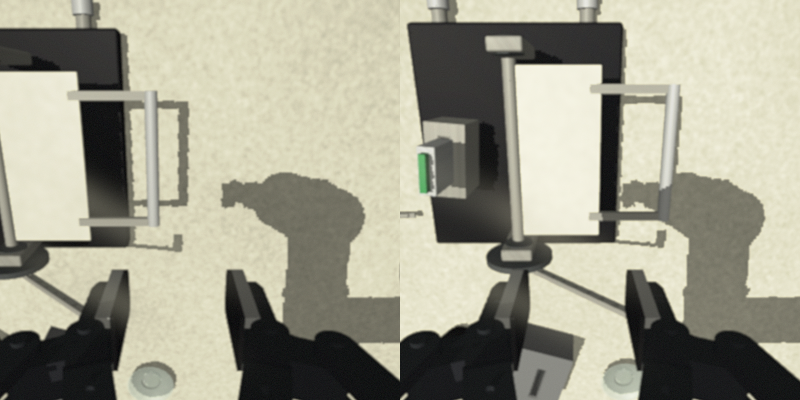

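The views show the bar at column ~252 in v3 and ~368 in v4, and the hinge rod at columns ~97 and ~213. Triangulating them gives the camera's height bias.

Run:
```python
from h import *
import pickle
np.set_printoptions(suppress=True,precision=4,linewidth=200)
C={i:pickle.load(open(f"v{i}.pkl","rb")) for i in(1,2,3,4)}
T=lambda i,a,j,b:tri([(C[i],a),(C[j],b)])
tip=T(1,(142.1,371.1),2,(152.2,178.9)); bar=T(3,(162,251.7),4,(156,367.7)); hi=T(3,(161,97.2),4,(155,212.8)); hi2=T(3,(230,109),4,(224,220.))
print(tip,bar,hi,hi2)
psi=np.radians(-3.1); ex=np.array([np.cos(psi),np.sin(psi),0])
for h in(hi,hi2): print("tip angle rel hinge",np.degrees(np.arctan2(tip[2]-h[2],-(tip-h)@ex)),np.hypot(tip[2]-h[2],(tip-h)@ex),"bar",np.degrees(np.arctan2(bar[2]-h[2],-(bar-h)@ex)),(bar-h)@ex)
# constrained: x-z with known hinge x and circle
from scipy.optimize import least_squares
for hx in(.5655,.567,.569,.571):
  for hz in (.1,.097):
    H=np.array([hx,-.18,hz]); ey=np.array([-ex[1],ex[0],0])
    def P(t,y): return H-.145*np.cos(t)*ex+np.array([0,0,.145*np.sin(t)])+y*ey
    f=lambda q:np.r_[np.array(proj(C[1],P(q[0],q[1])))-[142.1,371.1],np.array(proj(C[2],P(q[0],q[1])))-[152.2,178.9]]
    s=least_squares(f,[.8,.112]); print(hx,hz,np.degrees(s.x[0]),s.x[1],s.fun)
```

```text
[ 0.4653 -0.0716  0.198 ] [ 0.4236 -0.1726  0.1025] [ 0.5687 -0.1816  0.103 ] [ 0.5679 -0.1149  0.1108]
tip angle rel hinge 41.00089118402196 0.14476108334048646 bar -0.17985544221498287 -0.14537607711749018
tip angle rel hinge 39.76631589140478 0.13630600572509086 bar -3.34722496538033 -0.1408979127772586
0.5655 0.1 43.017518650861 0.1027257029780205 [ 0.0968  0.4732 -0.0351 -0.2702]
0.5655 0.097 43.139231446350855 0.10311185866329542 [ 0.0613 -0.8902 -0.1799  0.5077]
0.567 0.1 42.211014163722744 0.10285342018370033 [ 0.0772 -0.2716 -0.1142  0.15  ]
0.567 0.097 42.33574903823813 0.10323917528148176 [ 0.0435 -1.6184 -0.2556  0.9125]
0.569 0.1 41.12300158285544 0.10303195138031322 [ 0.0519 -1.2887 -0.2198  0.7057]
0.569 0.097 41.25193862696658 0.10341710286124127 [ 0.0205 -2.613  -0.3568  1.448 ]
0.571 0.1 40.01991201375468 0.10322020563628408 [ 0.0276 -2.3342 -0.3256  1.2552]
0.571 0.097 40.153263845656845 0.10360466742943172 [-0.0016 -3.6353 -0.4582  1.9773]
```

Request:
move_arm(
  increments=[
    {"offset":[-0.035,-0.005,0],"delta_rot":[0,0,0],"jaw":130},
    {"offset":[-0.07,-0.014,-0.01],"delta_rot":[0,0,0],"jaw":130},
    {"offset":[-0.087,-0.014,-0.04],"delta_rot":[0,0,0],"jaw":130},
    {"offset":[-0.087,-0.014,-0.08],"delta_rot":[0,0,0],"jaw":130},
    {"offset":[-0.087,-0.014,-0.12],"delta_rot":[0,0,0],"jaw":130},
    {"offset":[-0.087,-0.014,-0.12],"delta_rot":[0,0,0],"jaw":130},
    {"offset":[-0.087,-0.014,-0.12],"delta_rot":[0,0,0],"jaw":130},
  ],
)

```text
time: 17.28
tool_pos: [0.4233, -0.1722, 0.1805]
eef_rot: [3.138, -0.001, -1.625]
wrist_force: [0.1, -0.0, 0.5]
width: 0.0422
finger_force: 0.0
```

Request:
move_arm(
  increments=[
    {"offset":[0,0,-0.03],"delta_rot":[0,0,0],"jaw":130},
    {"offset":[0,0,-0.06],"delta_rot":[0,0,0],"jaw":130},
    {"offset":[0,0,-0.08],"delta_rot":[0,0,0],"jaw":130},
    {"offset":[0,0,-0.095],"delta_rot":[0,0,0],"jaw":130},
    {"offset":[0,0,-0.1],"delta_rot":[0,0,0],"jaw":130},
    {"offset":[0,0,-0.1],"delta_rot":[0,0,0],"jaw":130},
    {"offset":[0,0,-0.1],"delta_rot":[0,0,0],"jaw":130},
  ],
)

```text
time: 17.87
tool_pos: [0.4263, -0.1722, 0.0827]
eef_rot: [-3.138, -0.001, -1.625]
wrist_force: [-0.4, 0.2, 0.2]
width: 0.042
finger_force: 0.0
```

Now close on the rod.

Request:
move_arm(
  increments=[
    {"offset":[0,0,0],"delta_rot":[0,0,0],"jaw":150},
    {"offset":[0,0,0],"delta_rot":[0,0,0],"jaw":170},
    {"offset":[0,0,0],"delta_rot":[0,0,0],"jaw":190},
    {"offset":[0,0,0],"delta_rot":[0,0,0],"jaw":210},
    {"offset":[0,0,0],"delta_rot":[0,0,0],"jaw":225},
    {"offset":[0,0,0],"delta_rot":[0,0,0],"jaw":255},
    {"offset":[0,0,0],"delta_rot":[0,0,0],"jaw":255},
    {"offset":[0,0,0],"delta_rot":[0,0,0],"jaw":255},
  ],
)

```text
time: 18.53
tool_pos: [0.4244, -0.172, 0.0814]
eef_rot: [-3.141, -0.0, -1.625]
wrist_force: [-2.2, 1.2, 6.2]
width: 0.0099
finger_force: 58.4
```

Run:
```python
from h import *
s=state(); print({k:s[k] for k in("time","tool_pos","eef_rot","wrist_force","width","finger_force")})
```

```text
{'time': 18.5333, 'tool_pos': array([ 0.42436994, -0.171985  ,  0.08135418]), 'eef_rot': array([-3.14113790e+00, -2.23457989e-04, -1.62530275e+00]), 'wrist_force': array([-2.1585217 ,  1.1690808 ,  6.16647956]), 'width': 0.009901144594529895, 'finger_force': 58.44341039657593}
```

Request:
move_arm(
  increments=[
    {"offset":[0.0005,0,0.0126],"delta_rot":[0,0,0],"jaw":255},
    {"offset":[0.0022,-0.0001,0.0252],"delta_rot":[0,0,0],"jaw":255},
    {"offset":[0.0049,-0.0003,0.0375],"delta_rot":[0,0,0],"jaw":255},
    {"offset":[0.0087,-0.0005,0.0496],"delta_rot":[0,0,0],"jaw":255},
    {"offset":[0.0136,-0.0007,0.0613],"delta_rot":[0,0,0],"jaw":255},
    {"offset":[0.0194,-0.0011,0.0725],"delta_rot":[0,0,0],"jaw":255},
    {"offset":[0.0262,-0.0014,0.0832],"delta_rot":[0,0,0],"jaw":255},
    {"offset":[0.0355,-0.0019,0.0951],"delta_rot":[0,0,0],"jaw":255},
  ],
)

```text
time: 19.2
tool_pos: [0.455, -0.1736, 0.1743]
eef_rot: [3.13, 0.001, -1.627]
wrist_force: [-5.7, 0.0, -1.5]
width: 0.0102
finger_force: 58.3
```

```bash
cat > a.py <<'E'
from h import *
np.set_printoptions(suppress=True,precision=4,linewidth=200)
for i in range(3): snapshot("scene")
cs={"top":cam("top"),"scene":cam("scene")}; ims={n:snapshot(n) for n in cs}
s=state(); print({k:s[k] for k in("time","tool_pos","eef_rot","wrist_force","width","finger_force")})
T=s["tool_pos"]; H=np.array([.4243+.145*.9985,-.172-.145*.054,.1]); ex=np.array([.9985,-.0541,0]); rod=T+[0,0,.019]
print("angle",np.degrees(np.arctan2(rod[2]-.1,-(rod-H)@ex)),"radius",np.hypot(rod[2]-.1,(rod-H)@ex))
for n in cs:
    for t in("index_tip","shield_bar"):
        for d in spot_point(n,t)[:1]: print(n,t,round(d["conf"],2),np.round(d["at"],1))
    for th in(38,41,44):
        r=np.radians(th); P=H-.145*np.cos(r)*ex+np.array([0,0,.145*np.sin(r)])
        print(th,[np.round(proj(cs[n],P+y*np.array([.0541,.9985,0])),1) for y in(0,.064,.1,.118)])
b=ims["scene"][110:230,150:280,::-1]; cv2.imwrite("pics/a.png",cv2.resize(b,None,fx=5,fy=5,interpolation=cv2.INTER_CUBIC))
save(ims["scene"],"s7"); save(ims["top"],"t7")
E
python3 a.py
```

```text
{'time': 19.45, 'tool_pos': array([ 0.4556, -0.1737,  0.1753]), 'eef_rot': array([ 3.1323,  0.0004, -1.6266]), 'wrist_force': array([-7.4843,  2.4656,  6.7507]), 'width': 0.009845000659016855, 'finger_force': 58.68255615234375}
angle 39.6875778125063 radius 0.1476401675831617
top index_tip 0.5 [263.3 222.6]
38 [array([273.8, 360.7]), array([272.3, 333.2]), array([271.5, 317.6]), array([271.1, 309.9])]
41 [array([271.9, 361.3]), array([270.5, 333.6]), array([269.6, 318. ]), array([269.2, 310.2])]
44 [array([269.9, 361.9]), array([268.5, 334. ]), array([267.6, 318.3]), array([267.2, 310.4])]
scene shield_bar 0.52 [170.2 406.9]
38 [array([162.1, 195. ]), array([158. , 220.1]), array([155.7, 234.1]), array([154.5, 241. ])]
41 [array([161.5, 194.8]), array([157.4, 220.2]), array([155.1, 234.2]), array([153.9, 241.2])]
44 [array([161.1, 194.7]), array([156.9, 220.2]), array([154.6, 234.4]), array([153.4, 241.4])]
```

View pics/a.png

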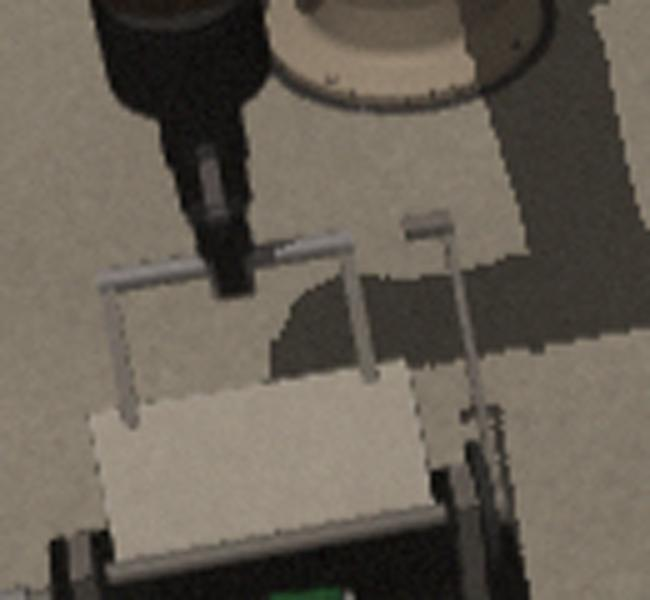

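The crop shows the rod held at about (232,265), its +y end at (350,243), and the index pin at (430,225). The line of the rod extended to the pin's column looks close to aligned. Next I'll let it settle.

Request:
move_arm(
  increments=[
    {"offset":[0,0,0],"delta_rot":[0,0,0],"jaw":255},
    {"offset":[0,0,0],"delta_rot":[0,0,0],"jaw":255},
    {"offset":[0,0,0],"delta_rot":[0,0,0],"jaw":255},
    {"offset":[0,0,0],"delta_rot":[0,0,0],"jaw":255},
  ],
)

```text
time: 19.98
tool_pos: [0.4556, -0.1737, 0.1752]
eef_rot: [3.132, 0.0, -1.626]
wrist_force: [-8.4, 1.4, 6.0]
width: 0.0098
finger_force: 58.7
```

```bash
python3 a.py
python3 - <<'E'
from h import *
np.set_printoptions(suppress=True,precision=1,linewidth=220)
g=cv2.imread("pics/s7.png",0)
for n,cols in(("rod",(172,176,180,184,206,210,214,218)),("pin",(231,233,235,237,239))):
    for c in cols: print(n,c,g[145:176,c])
E
```

```text
{'time': 20.2333, 'tool_pos': array([ 0.4556, -0.1737,  0.1752]), 'eef_rot': array([ 3.1323,  0.0004, -1.6265]), 'wrist_force': array([-8.1719,  2.0838,  5.6162]), 'width': 0.010040265903462915, 'finger_force': 58.68015110492706}
angle 39.65381190937249 radius 0.14764559323779833
38 [array([273.8, 360.7]), array([272.3, 333.2]), array([271.5, 317.6]), array([271.1, 309.9])]
41 [array([271.9, 361.3]), array([270.5, 333.6]), array([269.6, 318. ]), array([269.2, 310.2])]
44 [array([269.9, 361.9]), array([268.5, 334. ]), array([267.6, 318.3]), array([267.2, 310.4])]
scene index_tip 0.66 [152.4 237.5]
scene shield_bar 0.88 [164.  196.1]
38 [array([162.1, 195. ]), array([158. , 220.1]), array([155.7, 234.1]), array([154.5, 241. ])]
41 [array([161.5, 194.8]), array([157.4, 220.2]), array([155.1, 234.2]), array([153.9, 241.2])]
44 [array([161.1, 194.7]), array([156.9, 220.2]), array([154.6, 234.4]), array([153.4, 241.4])]
rod 172 [117 121 118 120 122 122 117 120 119 114 118 122 117 117 123 123 121 113  93 120 132 103  89 108 110 106 107 105 109 108 109]
rod 176 [119 116 120 119 121 121 121 1
[... 869 characters left out ...]
9  56  53  53  53  51  53  55]
pin 231 [118 122 123 126 121 120 117 108  91  97  97  65  61 100 110 110 117 120 117 116 107  54  57  53  53  55  56  52  53  54  56]
pin 233 [124 126 125 123 121 120 119 114  95 101  90  67  72 118 120 119 121 120 119 122 104  49  55  52  51  50  52  51  52  56  59]
pin 235 [124 122 123 118 117 117 116 113  94 104  81  64  72 119 119 118 118 118 120 104  52  52  52  51  51  50  54  52  54  50  53]
pin 237 [123 123 122 122 122 125 117  92  93  95  73  57  83 115 117 119 118 118 121 104  56  52  54  49  54  52  52  52  52  52  56]
pin 239 [123 121 124 122 121 122 119  98  97  92  72  78  99  98  81  74  89  87  90 107  54  51  50  53  52  50  52  56  52  51  53]
```

Run:
```python
from h import *
np.set_printoptions(suppress=True,linewidth=220)
im=snapshot("top"); save(im,"t8"); g=cv2.cvtColor(im,cv2.COLOR_RGB2GRAY)
print("rows 256-292; cols")
for c in range(298,372,2): print(c,g[256:292,c])
```

```text
rows 256-292; cols
298 [137 134 133 136 140 144  74  82  94 101 106 110 116 116 119 124 125 127 129 137 137 134 136 135 135 132 136 134 134 134 134 133 137 134 135 131]
300 [140 145 147 146  83  74  72  84  93 102 104 112 113 118 121 125 125 129 134 137 134 131 138 137 138 137 136 134 136 136 135 136 135 136 135 134]
302 [ 66  68  65  58 140 150  81  84  89 101 106 110 114 115 119 123 125 128 130 130 132 134 136 138 140 143 140 135 136 135 137 137 135 136 136 136]
304 [ 22  19  22  21  18  16  51  84  94  99 105 110 114 119 120 124 126 127 129 131 132 134 137 138 137 141 143 144 141 133 135 133 134 135 136 135]
306 [ 27  25  26  28  23  18  59  85  93 100 106 111 112 117 121 121 126 128 130 132 132 134 135 140 139 142 144 147 147 149 142 131 133 132 132 133]
308 [ 29  27  27  25  23  20  55  85  93 102 104 109 112 119 119 124 124 127 130 131 134 135 136 136 138 143 143 144 145 146 149 151 142 134 132 130]
310 [ 20  27  23  23  21  18  54  85  92  98 101 110 114 115 120 120 124 126 130 131 134 136 136 137 138 143 143 144 146 147 151 149 148 150 147 139]
312 [ 34  41  41  38  18  17  4
[... 3660 characters left out ...]
 93 100 107 110 115 117 121 123 125 129 131 133 134 135 137 141 141 143 146 147 146 148 150 148 146]
364 [ 62  19   3   9   1  18  16  10   1  54  71  93 103 106 108 116 120 118 125 127 128 130 135 132 133 137 138 141 144 144 146 149 148 148 150 147]
366 [ 41  22   4   4   6   5  16   2   1  54  71  94  98 106 109 114 118 120 124 124 128 131 132 136 136 135 141 143 142 145 146 147 150 148 148 144]
368 [ 27  32  18  13   6  12   4   3   2  55  75  98  99 105 110 111 118 121 125 127 128 130 133 132 137 137 139 142 144 146 145 147 149 147 150 147]
370 [ 55  57  56  60  30   3   0   9   9  57  79  96  99 104 109 112 116 119 124 127 130 132 131 132 137 135 138 142 143 144 149 146 147 150 147 146]
```

```bash
cat > w.py <<'E'
from h import *
np.set_printoptions(suppress=True,precision=1,linewidth=230)
ex=np.array([.9985,-.0541,0]);ey=np.array([.0541,.9985,0]);H=np.array([.5690,-.1798,.1])
def P(r,t,y): t=np.radians(t); return H-r*np.cos(t)*ex+np.array([0,0,r*np.sin(t)])+y*ey
if __name__=="__main__":
    c=cam("wrist"); im=snapshot("wrist"); save(im,"w9"); g=cv2.cvtColor(im,cv2.COLOR_RGB2GRAY)
    def show(n,r,ts,y,w=24):
        ps=[proj(c,P(r,t,y)) for t in ts]; r0=int(round(ps[len(ps)//2][0])); c0=int(ps[len(ps)//2][1])
        print(n,"y",y,[(t,np.round(p,1)) for t,p in zip(ts,ps)]); lo=max(0,c0-w); print("  row",r0,"from col",lo,g[r0,lo:c0+w])
    for y in(-.05,-.03,0): show("hinge",0,[0],y)
    for y in(-.06,-.04,-.02): show("panel",.081,[37,39,41,43],y)
    for y in(-.05,-.035,-.025): show("rod",.145,[37,39,41,43],y,28)
E
python3 w.py
```

```text
hinge y -0.05 [(0, array([144.3,  82.6]))]
  row 144 from col 58 [ 45  45  46  47  48  48  44  47  47  46  45  51  89 140 177 189 191 192 192 193 194 188 180 172 169 189 221 233 235 234 234 233 234 234 233 232 233 232 232 232 234 232 232 233 233 232 231 233]
hinge y -0.03 [(0, array([177.2,  88.3]))]
  row 177 from col 64 [ 65  66  67  67  67  67  67  68  62  50  25  28  76 135 173 189 191 191 192 190 189 184 176 168 175 201 225 232 233 234 233 234 234 234 235 233 234 234 235 234 235 235 235 235 234 235 234 233]
hinge y 0 [(0, array([223.2,  96.3]))]
  row 223 from col 72 [ 67  66  65  66  64  56  39  24  24  21  18  22  51 103 154 182 192 192 190 190 186 181 175 169 174 201 226 233 235 234 235 235 236 235 236 236 237 236 237 237 237 236 236 235 236 235 236 236]
panel y -0.06 [(37, array([138.3, 168. ])), (39, array([139. , 162.8])), (41, array([139.7, 157.3])), (43, array([140.4, 151.6]))]
  row 140 from col 133 [234 234 234 235 236 236 235 236 235 235 235 236 234 227 209 187 179 179 180 179 180 179 180 179 179 178 178 179 178 177 178 177 178 178 177 177 177 179 178 179 178 179 179 
[... 1150 characters left out ...]
1.5, 272.7])), (41, array([225.3, 263.7])), (43, array([229.2, 253.8]))]
  row 225 from col 235 [ 54  51  51  57  55  52  54  54  56  56  54  54  53  56  55  55  55  53  55  52  54  53  54  54  52  65 106 147 174 189 199 205 209 216 219 221 222 223 225 224 224 225 224 223 221 219 217 214 209 202 197 189 182 175 163 150]
rod y -0.025 [(37, array([241.7, 280.8])), (39, array([246. , 272.9])), (41, array([250.4, 264.1])), (43, array([254.9, 254.5]))]
  row 250 from col 236 [ 37  37  34  39  35  39  40  41  41  42  44  45  45  46  49  46  47  51  53  52  53  55  53  54  57  86 133 167 183 193 202 206 210 213 216 219 220 221 222 221 223 220 220 218 217 215 209 206 201 194 189 179 174 163 149 133]
```

Run:
```python
from w import *
c=cam("wrist"); im=snapshot("wrist"); g=cv2.cvtColor(im,cv2.COLOR_RGB2GRAY)
s=state(); print(s["tool_pos"],s["wrist_force"],s["width"])
for r in(160,185,225,250): print("r",r,"270..",g[r,270:320])
for cc in(270,278,286): print("col",cc,"rows90-180",g[90:180,cc])
for r in(130,140,150,290,310,330,350): print("row",r,"200..340 step3",g[r,200:340:3])
T=s["tool_pos"]; Rt=R.from_euler('xyz',s["eef_rot"]).as_matrix()
for dz in(.019,.014,.009):
    print(dz,[np.round(proj(c,T+np.array([0,0,dz])+y*ey),1) for y in(-.064,-.056)],"width px",abs(np.diff([proj(c,T+np.array([dx,0,dz])-.04*ey)[1] for dx in(-.006,.006)])))
```

```text
[ 0.5 -0.2  0.2] [-8.3  1.7  5.9] 0.009824577205436514
r 160 270.. [225 226 228 230 230 232 231 229 226 224 221 219 216 212 206 200 195 187 179 171 161 145 127 130 175 222 234 236 236 237 238 237 236 235 235 234 235 235 235 236 237 237 237 236 236 236 236 236 237 236]
r 185 270.. [224 225 227 228 229 228 230 227 226 222 220 219 214 210 205 199 193 185 178 168 156 141 128 149 205 234 239 237 236 237 237 237 236 235 236 236 235 236 238 238 239 238 237 236 235 234 235 234 234 234]
r 225 270.. [222 222 224 225 225 225 225 224 223 221 219 217 212 210 203 197 191 181 174 163 151 133 137 158 165 145 132 133 133 130 130 129 128 128 129 131 130 129 129 130 130 129 132 133 135 136 132 131 128 129]
r 250 270.. [218 218 221 221 221 221 221 221 220 219 216 213 210 205 201 195 188 182 173 164 149 133 145 195 229 236 234 234 233 233 233 233 232 232 234 234 234 234 233 233 230 228 227 227 230 232 233 234 236 235]
col 270 rows90-180 [128 129 129 126 128 128 127 130 130 129 126 124 123 121 121 121 127 128 130 131 131 133 130 130 129 128 129 129 129 129 131 131 129 129 130 129 131 130 131 131 129 130 1
[... 1953 characters left out ...]
 59  22  65  84  87  85  84  50  22  29  23  22  27 116 128 151 235]
row 330 200..340 step3 [233 233 231 233 210 107  32  33  32  33  34  32  36  34  35  37  39  38  38  41  43  41  99 109 114 117 119 117 115 112  55  36  36  33  30  30  33  28  27  29  26  26  25  24  24  25  65]
row 350 200..340 step3 [ 27  28  32  28  28  29  24  23  21  27  22  22  25  25  23  24  25  22  25  24  29  43 103 110 114 117 117 118 114 111  78  34  29  27  31  32  34  32  27  31  29  29  26  28  26  24  21]
0.019 [array([144.4, 274.8]), array([167.6, 274.9])] width px [33.2]
0.014 [array([142.2, 274.8]), array([164.6, 274.9])] width px [32.1]
0.009 [array([140.1, 274.7]), array([161.8, 274.8])] width px [31.]
```

Run:
```python
from h import *
import pickle
np.set_printoptions(suppress=True,precision=4,linewidth=200)
C={i:pickle.load(open(f"v{i}.pkl","rb")) for i in(1,2,3,4)}; C[9]=cam("wrist")
def line(i,pts,z):
    p=np.array([on_z(C[i],q,z)[:2] for q in pts]); k=np.polyfit(p[:,1],p[:,0],1); print(i,"psi",-np.degrees(np.arctan(-k[0])) if 0 else np.degrees(np.arctan(-k[0])),"x at y=-.18",np.polyval(k,-.18))
line(3,[(132,251.3),(162,251.7),(192,252.4)],.102)
line(3,[(132,244.7),(162,245.),(192,246.)],.102)
line(3,[(161,91),(230,102.4)],.102)
line(3,[(161,103.3),(230,114.4)],.102)
line(4,[(155,206.6),(224,211.2)],.102); line(4,[(155,219.2),(224,222.7)],.102)
line(4,[(126,363.3),(156,360.9)],.102)
line(9,[(144,70.1),(177,76.6),(223,84.7)],.1)
# pin axis direction at tip height
line(1,[(128,371.7),(148,370.8)],.198); line(2,[(138,177.8),(158,179.3)],.198)
```

```text
3 psi -3.378918062955677 x at y=-.18 0.42313642261530277
3 psi -3.517648380517107 x at y=-.18 0.42933493565744696
3 psi -3.244777435060778 x at y=-.18 0.5751762236638032
3 psi -2.86482142544173 x at y=-.18 0.5635383759526379
4 psi -2.9377862402964445 x at y=-.18 0.5748236446979683
4 psi -3.204958102518147 x at y=-.18 0.5629661959549053
4 psi -3.436934762101721 x at y=-.18 0.42944514683957546
9 psi -3.185668976083182 x at y=-.18 0.5763093849106077
1 psi -1.0367201022405743 x at y=-.18 0.46334569145431853
2 psi -3.9158053020364503 x at y=-.18 0.45787015322355934
```

Request:
move_arm(
  increments=[
    {"offset":[0.001,0,0.003],"delta_rot":[0,0,0],"jaw":255},
    {"offset":[0.002,-0.0001,0.006],"delta_rot":[0,0,0],"jaw":255},
    {"offset":[0.003,-0.0002,0.0082],"delta_rot":[0,0,0],"jaw":255},
    {"offset":[0.003,-0.0002,0.0082],"delta_rot":[0,0,0],"jaw":255},
    {"offset":[0.003,-0.0002,0.0082],"delta_rot":[0,0,0],"jaw":255},
    {"offset":[0.003,-0.0002,0.0082],"delta_rot":[0,0,0],"jaw":255},
  ],
)

```text
time: 21.08
tool_pos: [0.4623, -0.174, 0.1834]
eef_rot: [3.14, 0.0, -1.626]
wrist_force: [-0.7, -1.2, -4.9]
width: 0.01
finger_force: 58.5
```

```bash
python3 - <<'E'
from h import *
s=state(); print({k:np.round(s[k],4) for k in("time","tool_pos","eef_rot","wrist_force","width","finger_force")})
E
python3 w.py
```

```text
{'time': np.float64(21.0833), 'tool_pos': array([ 0.4623, -0.174 ,  0.1834]), 'eef_rot': array([ 3.1401e+00,  1.0000e-04, -1.6259e+00]), 'wrist_force': array([-0.6516, -1.2253, -4.9426]), 'width': np.float64(0.01), 'finger_force': np.float64(58.5056)}
hinge y -0.05 [(0, array([141.8, 101.9]))]
  row 142 from col 77 [ 48  48  48  49  51  50  49  50  51  52  51  50  52  78 124 164 184 190 192 193 194 192 188 181 175 192 218 229 231 231 230 230 229 229 229 229 228 229 229 229 229 229 229 229 230 230 229 231]
hinge y -0.03 [(0, array([173.6, 106.9]))]
  row 174 from col 82 [ 68  67  69  68  69  66  54  41  27  25  27  24  28  53 104 153 181 190 190 193 192 191 185 179 176 189 217 226 229 229 229 229 229 230 229 229 230 231 230 230 230 231 229 229 229 229 230 229]
hinge y 0 [(0, array([218.1, 113.8]))]
  row 218 from col 89 [ 67  66  62  49  31  23  18  19  19  19  20  18  18  35  85 142 177 192 192 191 192 188 184 178 175 194 219 228 230 231 232 232 232 232 233 233 234 234 233 234 232 231 232 232 232 233 232 233]
panel y -0.06 [(37, array([135.7, 187.5])), (39, array([136.3, 182.8])), (4
[... 1404 characters left out ...]
4. , 289.9])), (41, array([217.4, 281.7])), (43, array([220.9, 272.8]))]
  row 217 from col 253 [ 44  45  44  43  41  41  49  85 134 169 187 196 204 210 215 219 220 222 224 226 226 228 226 227 224 222 221 219 215 211 206 200 194 188 180 168 159 142 130 154 210 238 240 239 237 239 233 204 154 128 128 129 130 130 131 129]
rod y -0.025 [(37, array([233.6, 296.8])), (39, array([237.4, 289.6])), (41, array([241.3, 281.7])), (43, array([245.3, 273. ]))]
  row 241 from col 253 [ 61  61  59  63  62  61  61  83 127 162 178 191 198 205 209 212 217 218 221 221 222 223 223 222 222 220 219 216 213 208 204 199 191 185 177 170 156 143 134 160 203 227 230 231 231 234 236 235 234 234 234 234 233 234 235 236]
```

Request:
move_arm(
  increments=[
    {"offset":[-0.0005,0,-0.0006],"delta_rot":[0,0,0],"jaw":255},
    {"offset":[-0.001,0,-0.0012],"delta_rot":[0,0,0],"jaw":255},
    {"offset":[-0.001,0,-0.0012],"delta_rot":[0,0,0],"jaw":255},
    {"offset":[-0.001,0,-0.0012],"delta_rot":[0,0,0],"jaw":255},
    {"offset":[-0.001,0,-0.0012],"delta_rot":[0,0,0],"jaw":255},
    {"offset":[-0.001,0,-0.0012],"delta_rot":[0,0,0],"jaw":255},
  ],
)

```text
time: 21.63
tool_pos: [0.4618, -0.174, 0.1827]
eef_rot: [-3.141, 0.0, -1.626]
wrist_force: [0.8, -1.7, -6.7]
width: 0.0095
finger_force: 58.4
```

```bash
python3 w.py | grep -A1 -E "panel y -0.0[24]|rod y -0.035|hinge y 0"
python3 - <<'E'
from h import *
s=state(); print({k:np.round(s[k],4) for k in("time","tool_pos","eef_rot","wrist_force","width","finger_force")})
snapshot("scene"); c=cam("scene")
for d in spot_point("scene","knife_shoulder")[:3]: print(round(d["conf"],2),on_z(c,d["at"],.08).round(3))
E
```

```text
hinge y 0 [(0, array([218.3, 112.9]))]
  row 218 from col 88 [ 66  69  62  53  37  24  19  20  19  19  18  16  18  40  92 145 180 191 193 191 190 186 182 175 178 194 220 229 231 232 232 232 233 233 233 233 234 233 234 233 233 231 232 232 232 231 234 234]
--
panel y -0.04 [(37, array([176.5, 189.5])), (39, array([177.6, 185. ])), (41, array([178.7, 180.2])), (43, array([179.7, 175.1]))]
  row 179 from col 156 [229 229 228 228 227 228 228 228 228 229 228 228 227 229 228 228 229 233 235 227 207 185 174 161 130  87  59  51  54  52  48  49  45  45  43  45  44  40  40  38  37  35  35  37  35  32  35  31]
panel y -0.02 [(37, array([214.4, 192.6])), (39, array([215.9, 188.2])), (41, array([217.3, 183.6])), (43, array([218.8, 178.8]))]
  row 217 from col 159 [234 233 234 234 234 233 233 234 233 233 233 233 232 233 231 231 230 232 233 231 218 194 181 168 144 111  76  63  66  67  65  68  67  66  68  66  69  64  68  69  66  67  64  66  66  67  65  63]
--
rod y -0.035 [(37, array([211.2, 295.9])), (39, array([214.5, 288.5])), (41, array([218. , 280.2])), (43, array([221.5, 271.2]))]
  row 218 from col 252 [ 48  47  46  46  44  46  40  47  85 132 169 187 197 204 211 216 218 222 222 224 225 226 227 227 226 225 223 222 219 217 212 207 201 196 187 180 169 157 142 132 153 210 237 239 238 237 233 211 164 132 128 127 130 128 130 129]
{'time': np.float64(21.6833), 'tool_pos': array([ 0.4618, -0.174 ,  0.1827]), 'eef_rot': array([-3.1414e+00,  1.0000e-04, -1.6256e+00]), 'wrist_force': array([ 2.0111, -1.7636, -5.9426]), 'width': np.float64(0.0096), 'finger_force': np.float64(58.3608)}
0.89 [0.583 0.234 0.08 ]
0.63 [ 0.63  -0.172  0.08 ]
```

```bash
python3 -c "
from cell import *
print(hand_in())"
```

```text
the job is handed in; nothing more can be done
None
```

The job is handed in: the knife insert is seated and released in the holder, and the gripper is holding the shield at an estimated 41.2°, against about 41.0° measured for the index arm (each good to roughly 0.7°).

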